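# Clamp a salvaged power diode in the bench test press and hold it for the reading

### The arm

A 6-joint arm with a two-finger parallel gripper is mounted at the origin on the work surface. World frame = base frame: x ahead of the robot, y to its left, z up, the work surface at z = 0. Lengths are in m, angles in rad, forces in N, time in s.
With the tool pointing down it reaches from about 0.375 to 0.975 m from the base axis. Payload 3.8 kg.
Tool frame: the origin (TCP) lies midway between the tips of the shut fingers; the grasp point (between the pads) lies 19 mm behind it; z points along the fingers, y is the line along which they close (so a half turn about z gives the same grasp; the last joint's range is limited). The gripper opens to 85 mm and grips with 20 to 120 N. Pads are 22 mm wide; open, the fingers measure 114 mm over their backs; the gripper's body (76 mm by 85 mm) begins 54 mm behind the grasp point. The pads swing forward as they close: fully open they stand 13 mm farther back than shut.
Start: joints at [1.147, 0.264, 1.604, -0, 1.274, -0.037], TCP at [0.255, 0.625, 0.231] pointing down, gripper open.
Joint ranges: [-2.63, 2.63], [-0.94, 2.18], [0.31, 2.57], [-1.31, 4.45], [0, 2.66], [-2.55, 2.55]. Speed limits (rad/s): [2.57, 2.57, 3.14, 3.14, 3.14, 3.14].

### API

Orientations are given as a rotation vector (axis times angle).
In Python, from workcell import bot, cams gives the robot as it stands.
- The arm moves only by the tool play_rows, never from a script. Its argument "rows" is a list of rows, each a list of 2 entries, a list of its own where there are three numbers: the shift along the tool's x, y, z scaled (see below), then the turn, a rotation vector about the tool's x, y, z scaled (see below). A call has 1 to 20 rows; each row is the pose to reach, as a shift and turn from the pose commanded when the call began, along the tool's axes at that moment; what a row does not reach only later rows make up. The controller multiplies each number of a shift by 250 mm and each number of a turn by 45 degrees. A row lasts 1/12 s, in which the tool goes at most 41.7 mm and 7.16 degrees, less where a joint would pass 70% of its speed; a pose out of reach is approached as far as the arm can. A call with a number of a shift or a turn outside -1 to 1 is refused whole. A call with a gripper value outside its range is refused whole. "claw" is the opening, from -1 (shut) to 1 (fully open), set as the call begins (left out, the last holds). The fingers move at their own pace and stop on an object; "newtons" is the grip in N (left out, the last holds). Time passes only in rows, so rows that repeat a pose let the fingers close. It gives the time, the measured TCP pose, the force, the opening and the grip force at its end, in the units of the state.
- bot.read_state(): the state, without advancing time (a new reading comes with each control period).
- cams.read_camera(name): name is "scene" or "side" or "wrist"; returns a dict with "image" (480x640x3 uint8, red, green, blue), "K" (3x3 intrinsics, pixels), "T" (4x4, takes a point from camera to world coordinates); the wrist camera has in their place "mount" (4x4, takes a point from camera to tool coordinates, whose origin is the TCP and whose axes are the flange's). Camera axes: x right, y down, z forward; pixel columns grow to the right and rows downward; lengths in m; the calibration is good to about 2 mm. The wrist camera is an equidistant fisheye: a pixel r from the principal point sees the ray r / f radians off the axis. A picture is of the moment at which its call begins: read the wrist's pose just before it. There is no depth.
- bot.finish_job(): hands the job in; it is judged then, once.
The state is a dict: "time": time; "q": joint angles; "joint_vel": joint speeds; "joint_torque": joint torques, N m; "tool_pos": TCP position; "tcp_rot": TCP orientation; "wrist_force": force on the tool from outside, world axes, zero at the start; "torque": the same for the moment, N m; "width": opening from 0.0 (shut) to 1.0 (fully open); "grip_force": force on a finger pad.
Only numpy, scipy, OpenCV 4.12 (cv2) and the standard library are available. Lean on these libraries where they do the work, as an engineer would, in place of code of your own. Each camera call takes 0.05 s, during which the arm holds its last target. There are 200 camera calls.

### The job

Test the salvaged power diode: set the white ceramic puck centred on the copper contact of the bench test press, lay the loose copper disc flat and centred on top of the puck, setting both down rather than dropping them. Then pull the press's sprung handle down by its red grip until its arms are level, no lower, so that the sprung foot clamps the stack, and keep it there for the reading: finish while still holding the grip with the arms level, as it flies open if let go. Leave the hard drive, the screwdriver and the jar where they are.

Things in the scene. Friction and masses are not known exactly. Their poses are not given: they have to be found in the camera images.
- cell: the diode, a white ribbed ceramic puck with bright metal faces: a flat cylinder 56 mm in diameter and 26 mm high, about 0.26 kg, standing on the bench on a flat face; either face may be up. Origin: centre of its underside, z up.
- disc: the loose pressure disc: solid copper, 44 mm in diameter and 14 mm thick, about 0.19 kg, lying flat on the bench. Origin: centre of its underside, z up.
- lower_contact (a point): centre of the top face of the press's fixed lower copper contact (48 mm in diameter, on a 60 mm black collar), 32 mm above the bench. x points level from here to the hinge, away from the robot, y along the hinge, z up. Press place and yaw vary. The grey bed under it: top 20 mm above the bench, 160 mm wide, x = -80 to +185 mm. A full stack's top is 72 mm above the bench.
- hinge (a point): mid point of the handle's hinge axis, 65 mm above the bench and 120 mm from the contact's centre along the press's x; the hinge axis is the press's y. Two 10 mm cheek plates rise to 85 mm beside it at y = +-76 mm.
- yoke (a joint): handle angle, rad: 0 = arms level, reaching from the hinge over the stack towards the robot; positive = raised. A return spring keeps it at the open stop, 1.4; lower stop -0.11. A few N at the grip swing it down; from about 0.12 the foot squeezes its spring on a full stack: at 0 the grip needs about 15 N down, 11 N more per further 0.1 rad.
- grip: red round grip at the handle's end: a sleeve 22 mm in diameter, 112 mm long, along the press's y between the two arms, spinning freely on its rod. Origin: its middle, on its axis, 250 mm from the hinge axis on the same level as it when joint yoke is 0: height = 65 + 250 sin(yoke) mm (311 open, 65 level), 250 cos(yoke) mm from the hinge towards the robot. Its x and z axes spin.
- foot: round copper foot, 36 mm in diameter, 8 mm thick, on a sprung spindle under the bridge that joins the two arms (flat bars 20 x 10 mm, 120 mm apart inside) 120 mm from the hinge; it levels itself. Its top and the spindle tail stand 60 and 75 mm over the level arms. Origin: on the spindle, 7 mm above the foot's face. Spring 1.8 N per mm, squeezed 14 mm with the arms level on a full stack.
- hard_drive: bystander: a metal hard drive lying flat, 147 x 102 x 26 mm, 0.5 kg. Origin: centre of its underside, x along its length.
- screwdriver: bystander: a screwdriver lying on the bench, about 200 mm long. Origin: about its middle, on the bench; x points along it towards the blade.
- jar: bystander: a clear jar with a yellow lid, 64 mm in diameter and 75 mm high. Origin: centre of its underside.
Things that resemble listed ones, but are neither listed nor needed, are in the scene too. Of the things that look like the disc, take the one that is nearest to the robot's base at the start.

How it is judged:
On the way, in this order (a step that is already met when the one before it is completed fails the run):
1. the puck stands flat and centred on the lower contact, let go (horizontal distance between cell and lower_contact below 0.006 m and z of cell in the frame of lower_contact between -0.003 and 0.003 m and angle between cell's own z axis and vertical below 0.06 rad and contact force between the fingers and cell below 0.05 N and linear speed of cell below 0.02 m/s), for 0.2 s.
2. the copper disc lies flat and centred on the puck, let go (horizontal distance between cell and lower_contact below 0.007 m and z of cell in the frame of lower_contact between -0.003 and 0.003 m and angle between each of cell, disc's own z axis and vertical below 0.06 rad and horizontal distance between disc and cell below 0.006 m and z of disc in the frame of lower_contact between 0.022 and 0.029 m and contact force between the fingers and disc below 0.05 N and linear speed of disc below 0.02 m/s), for 0.2 s.
At the end, for the whole second after the job is handed in: Puck flat on the lower contact and disc flat on the puck, each centred within 8 mm (6 mm when first let go); the robot holds the handle still and level within 0.06 rad, the foot pressing the disc with 8 to 45 N, through the last second (horizontal distance between cell and lower_contact below 0.008 m and z of cell in the frame of lower_contact between -0.003 and 0.003 m and angle between each of cell, disc's own z axis and vertical below 0.06 rad and horizontal distance between disc and cell below 0.008 m and z of disc in the frame of lower_contact between 0.022 and 0.029 m and value of joint yoke between -0.06 and 0.06 rad and velocity of joint yoke between -0.1 and 0.1 rad/s and contact force between foot and disc between 8 and 45 N and contact force between any of the fingers, the arm and grip above 3 N); the arm keeps its last pose, push and grip.
It fails at once if the handle is forced more than 0.08 rad (20 mm at the grip) below level (value of joint yoke below -0.08 rad).
It fails at once if the puck is dropped (falls faster than 0.65 m/s, about 2 cm) (linear speed of cell above 0.65 m/s and contact force between the fingers and cell below 0.05 N).
It fails at once if the copper disc is dropped (falls faster than 0.65 m/s, about 2 cm) (linear speed of disc above 0.65 m/s and contact force between the fingers and disc below 0.05 N).
It fails at once if the hard drive, the screwdriver or the jar is moved by more than 2 cm (distance of any of hard_drive, screwdriver, jar from where it was at the start of the episode above 0.02 m).
It also fails if it takes over 64 s, if anything falls off the work surface, if the arm or the gripper's body presses on something with over 40 N, if the wrist force passes 120 N, or if a joint passes its speed limit or range.

## Working session

There is one attempt and no reset: what is moved stays moved. The work goes in short steps, Python scripts to look and compute and a tool call to move; the robot and the scene stay as the last step left them, time stands still between calls to the robot, and variables do not carry over. Pictures are saved under pics/ and viewed, at most 10 in all, crops included, and the job is handed in when it is done.

Besides the shell and the picture viewer there is one more tool, called after "Call:" by a JSON object that holds its "api" and its "payload", one argument or row to a line. play_rows: Moves the arm, as the interface text tells. Its arguments: {"type":"object","properties":{"rows":{"type":"array","items":{"type":"array"}},"claw":{"type":"number"},"newtons":{"type":"number"}},"required":["rows"]}

```bash
ls; mkdir -p pics; cat > h.py <<'E'
import numpy as np,cv2
from workcell import bot,cams
from scipy.spatial.transform import Rotation as R
def Tt(s):
    T=np.eye(4);T[:3,:3]=R.from_rotvec(s['tcp_rot']).as_matrix();T[:3,3]=s['tool_pos'];return T
def look(n,save=None):
    s=bot.read_state();c=cams.read_camera(n)
    T=Tt(s)@c['mount'] if n=='wrist' else c['T']
    if save: cv2.imwrite('pics/'+save,cv2.cvtColor(c['image'],cv2.COLOR_RGB2BGR))
    return c['image'],c['K'],np.array(T),n=='wrist'
def ray(v,px):
    _,K,T,f=v;a=(px[0]-K[0,2])/K[0,0];b=(px[1]-K[1,2])/K[1,1]
    d=np.array([a,b,1.])
    if f:
        r=np.hypot(a,b)+1e-12;d=np.array([a/r*np.sin(r),b/r*np.sin(r),np.cos(r)])
    return T[:3,3],T[:3,:3]@d
def plane(v,px,z):
    o,d=ray(v,px);return o+d*(z-o[2])/d[2]
def tri(v1,p1,v2,p2):
    o1,d1=ray(v1,p1);o2,d2=ray(v2,p2)
    t=np.linalg.lstsq(np.c_[d1,-d2],o2-o1,rcond=None)[0]
    a=o1+t[0]*d1;b=o2+t[1]*d2;return (a+b)/2,np.linalg.norm(a-b)
def proj(v,P):
    _,K,T,f=v;p=T[:3,:3].T@(np.array(P)-T[:3,3])
    if f:
        r=np.hypot(p[0],p[1])+1e-12;th=np.arctan2(r,p[2]);a,b=p[0]/r*th,p[1]/r*th
    else:a,b=p[0]/p[2],p[1]/p[2]
    return np.array([a*K[0,0]+K[0,2],b*K[1,1]+K[1,2]])
def blobs(img,lo,hi,amin=60):
    h=cv2.cvtColor(img,cv2.COLOR_RGB2HSV);m=cv2.inRange(h,lo,hi)
    n,l,st,ce=cv2.connectedComponentsWithStats(m)
    return [(st[i].tolist(),ce[i].round(1).tolist()) for i in range(1,n) if st[i,4]>amin],l
E
python3 - <<'E'
from h import *
for n in ['scene','side','wrist']:
    v=look(n,n+'0.png');print(n,v[1].round(1).tolist(),v[2].round(3).tolist())
a=[cv2.imread(f'pics/{n}0.png') for n in ['scene','side']]
s=bot.read_state();print(s)
E
```

```text
pics
scene [[537.2, 0.0, 315.8], [0.0, 537.2, 242.3], [0.0, 0.0, 1.0]] [[0.836, 0.315, -0.45, 1.18], [0.549, -0.51, 0.663, -0.954], [-0.02, -0.801, -0.599, 0.887], [0.0, 0.0, 0.0, 1.0]]
side [[516.1, 0.0, 319.4], [0.0, 516.1, 230.3], [0.0, 0.0, 1.0]] [[-0.98, -0.125, 0.158, 0.365], [-0.201, 0.64, -0.741, 0.767], [-0.008, -0.758, -0.652, 0.781], [0.0, 0.0, 0.0, 1.0]]
wrist [[371.6, 0.0, 316.3], [0.0, 371.6, 237.4], [0.0, 0.0, 1.0]] [[0.377, 0.891, 0.254, 0.189], [0.926, -0.361, -0.106, 0.651], [-0.003, 0.275, -0.961, 0.373], [0.0, 0.0, 0.0, 1.0]]
{'time': 0.15, 'q': array([ 1.14708593e+00,  2.64616530e-01,  1.60506948e+00, -8.42759787e-06,
        1.27369521e+00, -3.68961778e-02]), 'joint_vel': array([ 4.70036829e-05, -1.70615717e-03, -4.92869802e-03,  4.05340271e-04,
        3.65282596e-04,  6.17661891e-04]), 'joint_torque': array([ 8.62911966e-04, -5.15903807e+01, -3.67962456e+01, -1.28360280e-04,
        8.10398022e-03, -2.54984705e-06]), 'tool_pos': array([0.25440461, 0.62460782, 0.23021852]), 'tcp_rot': array([-6.03744365e-01, -3.08262450e+00,  2.73784135e-03]), 'wrist_force': array([-0.01585302,  0.12911652,  0.43923361]), 'torque': array([ 0.02418847, -0.02175081, -0.03043748]), 'grip_force': 0.0, 'width': 1.002133054479}
```

View pics/scene0.png

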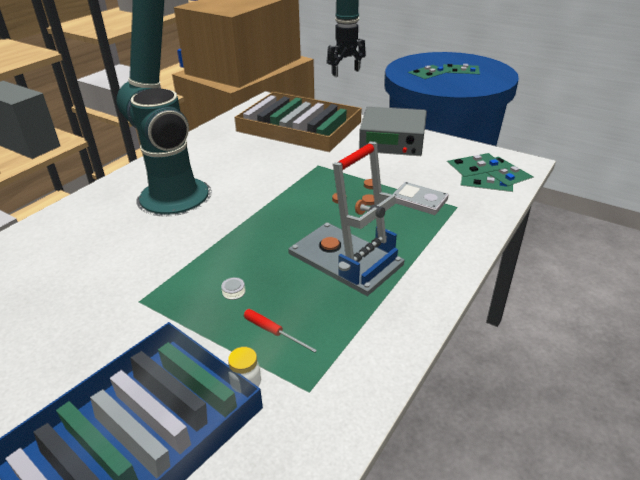

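View pics/side0.png

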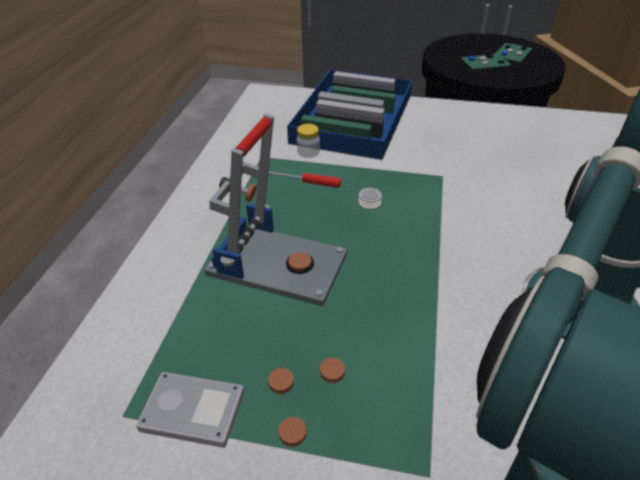

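The scene and side views show these copper round things:
- **Disc candidates, side view:** (332,370), (281,380) and (292,431).
- **Press contact:** side (300,262), scene (330,243).
- **Foot:** side (251,191).

The white puck is at scene (233,288) and side (370,198). The jar has a yellow lid, so it won't be mistaken for the puck. Next I'll measure all of these.

```bash
python3 - <<'E'
from h import *
V={n:look(n) for n in ['scene','side']}
B={}
for n in V:
    b,_=blobs(V[n][0],(4,110,60),(16,255,255),40); print(n,'cu',[x for x in b if not(n=='scene' and (x[1][1]<150 or x[1][0]<300))])
    b2=[]
    for lo,hi in [((0,200,80),(3,255,255)),((174,200,80),(180,255,255))]: b2+=blobs(V[n][0],lo,hi,60)[0]
    print(n,'red',b2)
    # puck: not-green inside mat roi
    x0,y0,x1,y1={'scene':(205,265,262,312),'side':(345,178,395,218)}[n]
    h=cv2.cvtColor(V[n][0],cv2.COLOR_RGB2HSV)[y0:y1,x0:x1]
    m=cv2.inRange(h,(0,0,90),(180,90,255));ys,xs=np.nonzero(m)
    print('puck bbox',xs.min()+x0,xs.max()+x0,ys.min()+y0,ys.max()+y0)
v=V['side']
for p in [(332,370),(281,380),(292,431)]:
    P=plane(v,p,.014);print(p,P.round(4),np.hypot(*P[:2]).round(3),proj(V['scene'],P).round(0))
print('contact',plane(v,(300,262),.032),plane(V['scene'],(330,243),.032),tri(v,(300,262),V['scene'],(330,243)))
print('puck',plane(v,(370,194),.026),plane(V['scene'],(233,285),.026),tri(v,(370,194),V['scene'],(233,285)))
a=V['scene'][0][260:320,200:270];b=V['side'][0][170:230,335:405];c=V['side'][0][345:450,250:360];d=V['scene'][0][160:220,320:400];e=V['side'][0][240:285,270:350]
f=lambda i:cv2.resize(i,(260,260),interpolation=2)
cv2.imwrite('pics/crop1.png',cv2.cvtColor(np.vstack([np.hstack([f(a),f(b),f(c)]),np.hstack([f(d),f(e),f(e)])]),4))
E
```

```text
scene cu [([364, 179, 9, 10, 69], [368.2, 183.6]), ([355, 195, 19, 19, 183], [364.0, 202.5]), ([321, 237, 19, 13, 185], [329.6, 243.1])]
scene red [([340, 144, 34, 25, 276], [356.9, 155.1]), ([245, 310, 28, 17, 253], [257.4, 318.3])]
puck bbox 205 256 277 311
side cu [([551, 0, 78, 81, 1411], [589.8, 32.6]), ([612, 29, 28, 58, 468], [629.5, 62.7]), ([564, 61, 25, 29, 224], [574.1, 74.0]), ([549, 80, 85, 33, 801], [592.3, 97.2]), ([246, 184, 9, 17, 77], [250.0, 192.2]), ([288, 253, 24, 17, 309], [299.3, 261.3]), ([320, 358, 25, 24, 451], [332.0, 369.8]), ([269, 369, 24, 24, 471], [280.6, 380.3]), ([279, 418, 27, 28, 597], [292.0, 431.2])]
side red []
puck bbox 345 389 178 210
(332, 370) [0.4547 0.2546 0.014 ] 0.521 [340. 195.]
(281, 380) [0.5363 0.2911 0.014 ] 0.61 [369. 197.]
(292, 431) [0.4958 0.3766 0.014 ] 0.623 [371. 181.]
contact [0.56563993 0.02232346 0.032     ] [0.57152613 0.00942959 0.032     ] (array([0.56723883, 0.0162724 , 0.02593077]), np.float64(5.7867408250456065e-05))
puck [ 0.4540038  -0.24772711  0.026     ] [ 0.45706287 -0.25200646  0.026     ] (array([ 0.45464715, -0.25023731,  0.02380273]), np.float64(0.0009743339203783357))
```

View pics/crop1.png

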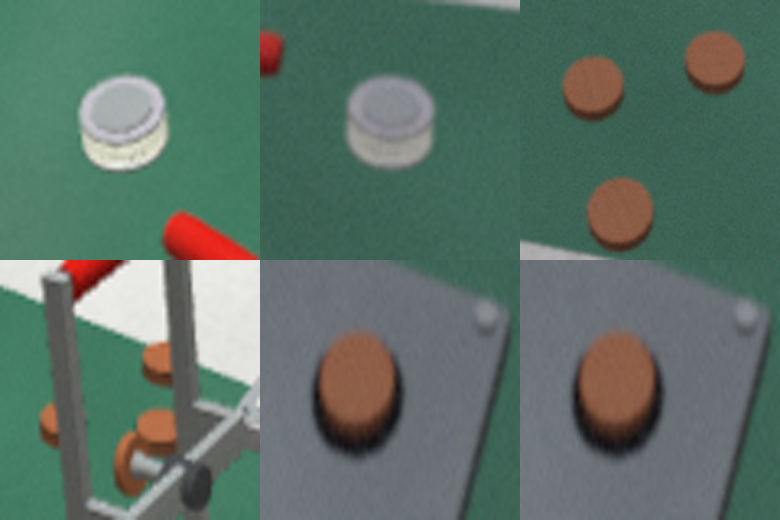

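The crop shows three identical discs. The one nearest the base is at side (332,370), about (0.455, 0.255), at a range of 0.521 m against 0.61 and 0.62 m for the others. The puck stands upright near (0.455, -0.25). I'll start moving and look with the wrist camera on the way.

```bash
cat >> h.py <<'E'
def plan(pos,yaw=0.):
    """yaw: angle of tool y from world +y; tool down, camera on -x side"""
    s=bot.read_state();T=Tt(s)
    Rg=R.from_euler('z',yaw)*R.from_rotvec([0,np.pi,0])
    sh=T[:3,:3].T@(np.array(pos)-T[:3,3])/.25
    tu=(R.from_matrix(T[:3,:3]).inv()*Rg).as_rotvec()/(np.pi/4)
    print('shift',sh.round(4).tolist(),'turn',tu.round(4).tolist(),'rows>=',np.ceil(max(np.linalg.norm(sh)*250/41.7,np.linalg.norm(tu)*45/7.16)))
E
python3 -c "
from h import *
plan([.36,.44,.22]);plan([.455,.255,.2])"
```

```text
shift [-0.6698, -0.5253, 0.043] turn [-0.0015, -0.0003, -0.4925] rows>= 6.0
shift [-1.3008, -1.0671, 0.1236] turn [-0.0015, -0.0003, -0.4925] rows>= 11.0
```

Call:
{"api": "play_rows", "payload": {
  "rows": [
    [[-0.67, -0.525, 0.043], [0, 0, -0.4925]],
    [[-0.67, -0.525, 0.043], [0, 0, -0.4925]],
    [[-0.67, -0.525, 0.043], [0, 0, -0.4925]],
    [[-0.67, -0.525, 0.043], [0, 0, -0.4925]],
    [[-0.67, -0.525, 0.043], [0, 0, -0.4925]],
    [[-0.67, -0.525, 0.043], [0, 0, -0.4925]],
    [[-0.67, -0.525, 0.043], [0, 0, -0.4925]]
  ]
}}

```text
time: 0.83
tool_pos: [0.3613, 0.4382, 0.2204]
tcp_rot: [-0.006, -3.141, 0.001]
wrist_force: [-0.0, 0.3, 0.1]
width: 0.997
grip_force: 0.0
```

Call:
{"api": "play_rows", "payload": {
  "rows": [
    [[-0.38, -0.74, 0.08], [0, 0, 0]],
    [[-0.38, -0.74, 0.08], [0, 0, 0]],
    [[-0.38, -0.74, 0.08], [0, 0, 0]],
    [[-0.38, -0.74, 0.08], [0, 0, 0]],
    [[-0.38, -0.74, 0.08], [0, 0, 0]],
    [[-0.38, -0.74, 0.08], [0, 0, 0]],
    [[-0.38, -0.74, 0.08], [0, 0, 0]],
    [[-0.38, -0.74, 0.08], [0, 0, 0]]
  ]
}}

```text
time: 1.5
tool_pos: [0.4552, 0.2566, 0.2007]
tcp_rot: [-0.0, -3.141, -0.002]
wrist_force: [0.1, 0.7, 0.6]
width: 0.997
grip_force: 0.0
```

```bash
python3 - <<'E'
from h import *
v=look('wrist','w1.png');s=bot.read_state();print(s['time'],s['tool_pos'],s['tcp_rot'])
b,_=blobs(v[0],(4,110,50),(16,255,255),300)
for st,c in b: print(st,c,plane(v,c,.012).round(4))
import pickle;pickle.dump(v,open('v1.pkl','wb'))
plan([.45,.0,.2]);plan([.45,-.25,.2])
E
```

```text
1.55 [0.45498961 0.25706703 0.20077418] [-1.78924650e-03  3.14156726e+00  1.63811741e-03]
[286, 189, 45, 46, 1646] [308.3, 211.6] [0.4552 0.2495 0.012 ]
[415, 235, 25, 40, 642] [426.7, 255.1] [0.4974 0.3638 0.012 ]
[327, 273, 42, 42, 1369] [347.2, 293.8] [0.537 0.287 0.012]
[79, 301, 35, 39, 955] [96.1, 320.2] [0.5796 0.0014 0.012 ]
shift [0.0211, -1.0282, 0.002] turn [0.0013, 0.0, 0.0015] rows>= 7.0
shift [0.0223, -2.0282, 0.001] turn [0.0013, 0.0, 0.0015] rows>= 13.0
```

Call:
{"api": "play_rows", "payload": {
  "rows": [
    [[0.0, -1.0, 0], [0, 0, 0]],
    [[0.0, -1.0, 0], [0, 0, 0]],
    [[0.0, -1.0, 0], [0, 0, 0]],
    [[0.0, -1.0, 0], [0, 0, 0]],
    [[0.0, -1.0, 0], [0, 0, 0]],
    [[0.0, -1.0, 0], [0, 0, 0]],
    [[0.0, -1.0, 0], [0, 0, 0]],
    [[0.0, -1.0, 0], [0, 0, 0]],
    [[0.0, -1.0, 0], [0, 0, 0]]
  ]
}}

```text
time: 2.3
tool_pos: [0.4556, 0.0069, 0.2008]
tcp_rot: [-0.001, 3.141, 0.002]
wrist_force: [-0.3, -0.1, 0.4]
width: 0.997
grip_force: 0.0
```

```bash
python3 - <<'E'
from h import *
v=look('wrist','w2.png');s=bot.read_state();print(s['time'],s['tool_pos'],s['tcp_rot'])
b,_=blobs(v[0],(4,110,50),(16,255,255),300)
for st,c in b: print(st,c,plane(v,c,.03).round(4))
import pickle;pickle.dump(v,open('v2.pkl','wb'))
plan([.45,-.25,.2])
E
```

```text
2.35 [0.45553069 0.00730998 0.20069571] [-3.61436086e-03  3.14131247e+00  1.28134827e-03]
[528, 195, 35, 40, 1056] [545.4, 214.7] [0.4512 0.2336 0.03  ]
[605, 235, 23, 33, 523] [615.9, 250.8] [0.4903 0.3514 0.03  ]
[543, 268, 32, 36, 843] [558.3, 285.1] [0.528  0.2684 0.03  ]
[301, 310, 48, 42, 1518] [324.2, 330.5] [0.5685 0.0148 0.03  ]
shift [0.0245, -1.0292, 0.0019] turn [0.001, 0.0004, 0.0029] rows>= 7.0
```

View pics/w2.png

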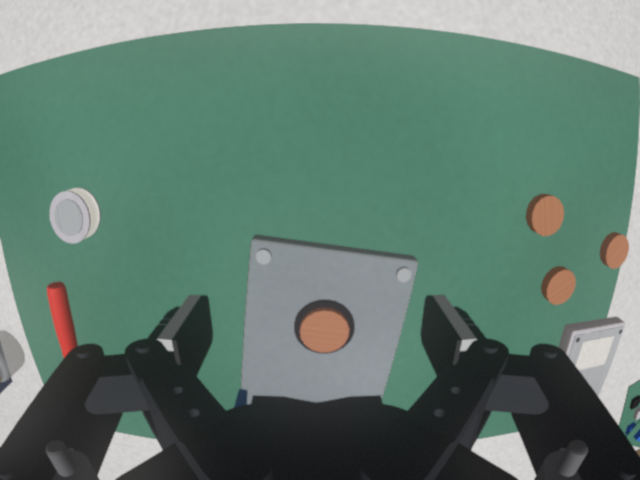

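The wrist view shows the bed's front edge running from (252,238) to (417,259), the contact top near (325,331), the puck at (74,215) and the discs on the right. Next are the press yaw, the contact's position and the puck approach.

```bash
python3 - <<'E'
from h import *
import pickle
v=pickle.load(open('v2.pkl','rb'));v1=pickle.load(open('v1.pkl','rb'))
h=cv2.cvtColor(v[0],cv2.COLOR_RGB2HSV)
m=(h[...,1]>70)&(h[...,0]>60)&(h[...,0]<95)  # mat
# top-face front edge: from mat down to first bright gray (V>=110), skipping dark side
P=[]
for x in list(range(276,395,4)):
    col=v[0][200:300,x].astype(int); g=np.where(~m[200:300,x])[0]
    P.append((x,200+g[0]))
P=np.array(P)
print(P[::6].tolist(), [v[0][P[9,1]-3+i,P[9,0]].tolist() for i in range(10)])
for off in (2,4):
    W=np.array([plane(v,(x,y+off),.02) for x,y in P]);k=np.polyfit(W[:,1],W[:,0],1)
    print('edge slope',k,'yaw deg',np.degrees(np.arctan(-k[0])), 'res',np.abs(np.polyval(k,W[:,1])-W[:,0]).max())
# contact top by brightness: print blob after tri with side / scene
S=look('side');C=look('scene')
for n,V in (('side',S),('scene',C)):
    print(n)
for nm,V,box in (('w2',v,(290,295,360,360)),('side',S,(282,245,318,275)),('scene',C,(315,230,345,255))):
    x0,y0,x1,y1=box;sub=V[0][y0:y1,x0:x1];hs=cv2.cvtColor(sub,cv2.COLOR_RGB2HSV)
    mm=cv2.inRange(hs,(3,90,40),(18,255,255));c=max(cv2.findContours(mm,0,1)[0],key=cv2.contourArea)
    e=cv2.fitEllipse(c);print(nm,e,'vals',np.percentile(hs[...,2][mm>0],[5,20,50,80]))
E
```

```text
[[276, 237], [300, 240], [324, 244], [348, 247], [372, 250]] [[87, 132, 113], [87, 130, 112], [83, 118, 103], [76, 98, 89], [74, 84, 80], [73, 79, 77], [77, 84, 82], [91, 97, 95], [114, 119, 118], [129, 135, 135]]
edge slope [0.13585517 0.48351943] yaw deg -7.736562899135672 res 0.00046681691134919934
edge slope [0.13627426 0.48542663] yaw deg -7.760138412541595 res 0.00046322132386561465
side
scene
w2 ((34.03044891357422, 35.24148941040039), (42.62087631225586, 49.114044189453125), 88.79133605957031) vals [133.4 175.  177.  178. ]
side ((17.450790405273438, 16.430896759033203), (17.13425064086914, 23.10131072998047), 86.65991973876953) vals [ 56.  103.6 138.  140. ]
scene ((14.711372375488281, 13.064811706542969), (12.13051986694336, 17.885618209838867), 87.8392333984375) vals [ 81. 128. 187. 190.]
```

Call:
{"api": "play_rows", "payload": {
  "rows": [
    [[0.02, -0.8, 0], [0, 0, 0]],
    [[0.02, -0.8, 0], [0, 0, 0]],
    [[0.02, -0.8, 0], [0, 0, 0]],
    [[0.02, -0.8, 0], [0, 0, 0]],
    [[0.02, -0.8, 0], [0, 0, 0]],
    [[0.02, -0.8, 0], [0, 0, 0]],
    [[0.02, -0.8, 0.1], [0, 0, 0]],
    [[0.02, -0.8, 0.1], [0, 0, 0]]
  ]
}}

```text
time: 3.12
tool_pos: [0.4486, -0.1925, 0.172]
tcp_rot: [0.001, -3.136, -0.005]
wrist_force: [-1.5, 0.5, -1.4]
width: 0.998
grip_force: 0.0
```

```bash
python3 - <<'E'
from h import *
import pickle
v=look('wrist','w3.png');s=bot.read_state();print(s['time'],s['tool_pos'],s['tcp_rot'])
pickle.dump(v,open('v3.pkl','wb'))
E
```

```text
3.1667 [ 0.44872761 -0.19224227  0.17312102] [ 2.72355091e-03 -3.13635536e+00 -4.81281258e-03]
```

View pics/w3.png

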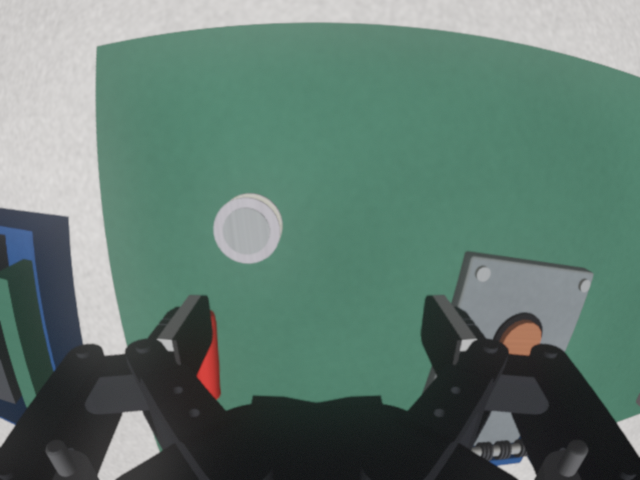

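The puck's bright top ring is at (247,229) in the wrist view, clear of the fingers, with the screwdriver handle at (208,355). Next I'll triangulate the puck and contact tops.

```bash
cat >> h.py <<'E'
def ell(V,box,lo,hi):
    x0,y0,x1,y1=box;hs=cv2.cvtColor(V[0][y0:y1,x0:x1],cv2.COLOR_RGB2HSV)
    mm=cv2.morphologyEx(cv2.inRange(hs,lo,hi),cv2.MORPH_OPEN,np.ones((3,3)))
    c=cv2.convexHull(max(cv2.findContours(mm,0,1)[0],key=cv2.contourArea));e=cv2.fitEllipse(c)
    return np.array(e[0])+[x0,y0],np.round(e[1],1)
E
python3 - <<'E'
from h import *
import pickle
v1,v2,v3=[pickle.load(open(f'v{i}.pkl','rb')) for i in (1,2,3)]
print('col',[ (y,v3[0][y,247].tolist()) for y in (190,194,197,200,203,206,209,215,255,260,264,267)])
print('row w2',[ (x,v2[0][215,x].tolist()) for x in range(46,106,4)])
c2,a2=ell(v2,(295,300,355,360),(3,90,165),(18,255,255));c1,a1=ell(v1,(75,295,120,345),(3,90,150),(18,255,255))
print('contact px',c2,a2,c1,a1,plane(v2,c2,.032),plane(v1,c1,.032),tri(v1,c1,v2,c2))
p3,b3=ell(v3,(205,185,290,275),(0,0,120),(180,60,255));p2,b2=ell(v2,(40,180,108,250),(0,0,120),(180,60,255))
print('puck',p3,b3,p2,b2,plane(v3,p3,.026),plane(v2,p2,.026),tri(v3,p3,v2,p2))
E
```

```text
col [(190, [92, 136, 117]), (194, [179, 181, 172]), (197, [180, 179, 176]), (200, [193, 190, 196]), (203, [192, 190, 196]), (206, [188, 186, 191]), (209, [169, 172, 173]), (215, [170, 173, 175]), (255, [189, 187, 192]), (260, [192, 190, 195]), (264, [105, 141, 126]), (267, [90, 134, 115])]
row w2 [(46, [86, 130, 112]), (50, [179, 179, 182]), (54, [175, 176, 179]), (58, [165, 168, 170]), (62, [169, 172, 173]), (66, [169, 172, 174]), (70, [169, 172, 173]), (74, [169, 172, 173]), (78, [167, 170, 172]), (82, [157, 158, 161]), (86, [187, 185, 190]), (90, [165, 163, 156]), (94, [189, 187, 177]), (98, [205, 203, 195]), (102, [88, 131, 112])]
contact px [324.03895569 331.07837486] [39.8 47.4] [ 95.48656273 320.60130501] [28.  41.8] [0.5679481  0.01465138 0.032     ] [0.56839624 0.01584228 0.032     ] (array([0.56910269, 0.01469326, 0.03041801]), np.float64(0.00038946031176610507))
puck [247.79376984 228.01643753] [69.3 72.4] [ 74.24385834 214.6450386 ] [52.4 57.2] [ 0.45210526 -0.24751358  0.026     ] [ 0.45231696 -0.23983801  0.026     ] (array([ 0.45521474, -0.24995162,  0.013057  ]), np.float64(0.0003159139767305612))
```

```bash
cat >> h.py <<'E'
def ringc(V,box):
    x0,y0,x1,y1=box;s=V[0][y0:y1,x0:x1].astype(int)
    mm=((s[...,2]-s[...,1]>=1)&(s.min(-1)>120)).astype(np.uint8)
    mm=cv2.morphologyEx(mm,cv2.MORPH_OPEN,np.ones((3,3)))
    c=cv2.convexHull(max(cv2.findContours(mm,0,1)[0],key=cv2.contourArea));e=cv2.fitEllipse(c)
    return np.array(e[0])+[x0,y0],np.round(e[1],1)
E
python3 - <<'E'
from h import *
import pickle
v2,v3=[pickle.load(open(f'v{i}.pkl','rb')) for i in (2,3)]
p3,b3=ringc(v3,(205,185,290,275));p2,b2=ringc(v2,(40,180,108,250))
print('puck',p3,b3,p2,b2,plane(v3,p3,.026),plane(v2,p2,.026),tri(v3,p3,v2,p2))
plan([.452,-.249,.12],np.radians(-7.75))
E
```

```text
puck [246.38577652 229.94073105] [63.9 66.5] [ 69.32650185 216.70586395] [38.7 52.3] [ 0.45371428 -0.24875674  0.026     ] [ 0.45432349 -0.24704593  0.026     ] (array([ 0.45472778, -0.24936106,  0.02302775]), np.float64(0.00047650800943053594))
shift [-0.0138, -0.2277, 0.2117] turn [0.0035, -0.0069, 0.1744] rows>= 2.0
```

Call:
{"api": "play_rows", "payload": {
  "rows": [
    [[-0.02, -0.2277, 0.2117], [0, 0, 0.1744]],
    [[-0.02, -0.2277, 0.2117], [0, 0, 0.1744]],
    [[-0.02, -0.2277, 0.2117], [0, 0, 0.1744]],
    [[-0.02, -0.2277, 0.2117], [0, 0, 0.1744]],
    [[-0.02, -0.2277, 0.2117], [0, 0, 0.1744]],
    [[-0.02, -0.2277, 0.2117], [0, 0, 0.1744]]
  ]
}}

```text
time: 3.67
tool_pos: [0.4564, -0.2506, 0.1241]
tcp_rot: [0.212, 3.133, -0.001]
wrist_force: [-0.4, 0.1, 0.6]
width: 0.999
grip_force: 0.0
```

```bash
python3 - <<'E'
from h import *
import pickle
v=look('wrist','w4.png');s=bot.read_state();print(s['time'],s['tool_pos'],s['tcp_rot'])
pickle.dump(v,open('v4.pkl','wb'))
p0=proj(v,[.4537,-.249,.026]).astype(int);print(p0)
p,b=ringc(v,(p0[0]-70,p0[1]-70,p0[0]+70,p0[1]+70));P=plane(v,p,.026);print(p,b,P,tri(v,p,*(lambda v3:(v3,ringc(v3,(205,185,290,275))[0]))(pickle.load(open('v3.pkl','rb')))))
plan([P[0],P[1],.007],np.radians(-7.75))
E
```

```text
3.7167 [ 0.45641946 -0.25076469  0.12425668] [ 2.11974598e-01  3.13215254e+00 -1.31861535e-03]
[318 235]
[317.61645508 234.99334717] [78.  80.8] [ 0.45351697 -0.24941075  0.026     ] (array([ 0.45475224, -0.24956863,  0.02176815]), np.float64(0.00010819126185859492))
shift [0.0133, 0.0041, 0.469] turn [-0.0009, 0.003, 0.0001] rows>= 3.0
```

View pics/w4.png

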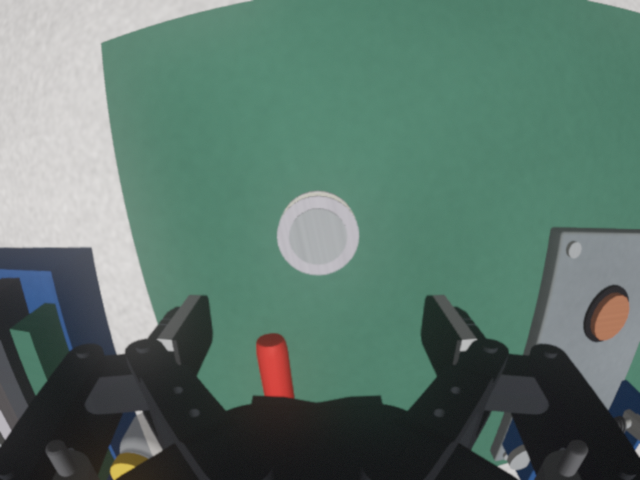

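The puck's ring is centred at (318,235), giving (0.4535, -0.2494). The screwdriver handle end at (271,340) is well off the finger line. I'll descend.

Call:
{"api": "play_rows", "payload": {
  "rows": [
    [[0.007, 0.004, 0.15], [0, 0, 0]],
    [[0.013, 0.004, 0.3], [0, 0, 0]],
    [[0.013, 0.004, 0.38], [0, 0, 0]],
    [[0.013, 0.004, 0.38], [0, 0, 0]],
    [[0.013, 0.004, 0.38], [0, 0, 0]]
  ]
}}

```text
time: 4.13
tool_pos: [0.4519, -0.2492, 0.0277]
tcp_rot: [-0.213, -3.133, -0.001]
wrist_force: [0.1, -0.3, 0.8]
width: 0.999
grip_force: 0.0
```

```bash
python3 - <<'E'
from h import *
s=bot.read_state();print(s['time'],s['tool_pos'],s['tcp_rot'],s['joint_vel'].round(3))
plan([.4535,-.2494,-.002],np.radians(-7.75))
E
```

```text
4.1333 [ 0.45188755 -0.24917257  0.0276826 ] [-2.13320982e-01 -3.13311468e+00 -1.16353807e-03] [-0.005 -0.031 -0.045  0.001 -0.003 -0.002]
shift [-0.0067, -0.0001, 0.1187] turn [0.0008, -0.0016, -0.0009] rows>= 1.0
```

Call:
{"api": "play_rows", "payload": {
  "rows": [
    [[-0.006, 0, 0.06], [0, 0, 0]],
    [[-0.006, 0, 0.112], [0, 0, 0]],
    [[-0.006, 0, 0.112], [0, 0, 0]],
    [[-0.006, 0, 0.112], [0, 0, 0]]
  ]
}}

```text
time: 4.47
tool_pos: [0.455, -0.2509, 0.0015]
tcp_rot: [0.214, 3.132, -0.002]
wrist_force: [-0.4, -0.4, 0.0]
width: 1.001
grip_force: 0.0
```

Call:
{"api": "play_rows", "payload": {
  "rows": [
    [[0, 0, 0], [0, 0, 0]],
    [[0, 0, 0], [0, 0, 0]],
    [[0, 0, 0], [0, 0, 0]],
    [[0, 0, 0], [0, 0, 0]],
    [[0, 0, 0], [0, 0, 0]],
    [[0, 0, 0], [0, 0, 0]],
    [[0, 0, 0], [0, 0, 0]],
    [[0, 0, 0], [0, 0, 0]],
    [[0, 0, 0], [0, 0, 0]],
    [[0, 0, 0], [0, 0, 0]]
  ],
  "claw": -1,
  "newtons": 50
}}

```text
time: 5.3
tool_pos: [0.4551, -0.251, 0.0016]
tcp_rot: [0.215, 3.132, -0.002]
wrist_force: [-0.4, 1.5, 6.8]
width: 0.639
grip_force: 52.0
```

Call:
{"api": "play_rows", "payload": {
  "rows": [
    [[0, 0, -0.1], [0, 0, 0]],
    [[0, 0, -0.2], [0, 0, 0]],
    [[0, 0, -0.35], [0, 0, 0]],
    [[0, 0, -0.48], [0, 0, 0]],
    [[0, 0, -0.48], [0, 0, 0]],
    [[0, 0, -0.48], [0, 0, 0]]
  ]
}}

```text
time: 5.8
tool_pos: [0.4555, -0.2515, 0.1226]
tcp_rot: [0.215, 3.129, -0.005]
wrist_force: [0.3, -0.1, -2.7]
width: 0.639
grip_force: 54.7
```

```bash
python3 - <<'E'
from h import *
import pickle
v=look('wrist','w5.png');s=bot.read_state();print(s['time'],s['tool_pos'],s['tcp_rot'],s['wrist_force'],s['width'])
pickle.dump(v,open('v5.pkl','wb'))
P=proj(v,s['tool_pos']+[0,0,0]);print(P)
try: print(ringc(v,(200,180,440,420)))
except Exception as e: print(e)
plan([.47,.015,.12],np.radians(-7.75))
E
```

```text
5.85 [ 0.45378968 -0.25040239  0.12026574] [ 2.14899616e-01  3.13293946e+00 -1.09440782e-03] [-0.1738867  -0.14006323 -3.15211355] 0.6369605457659466
[318.0425113  298.01765256]
(array([316.24195862, 324.03140259]), array([128.9, 148.7]))
shift [0.0807, 1.0605, 0.0003] turn [-0.0008, 0.0017, -0.0022] rows>= 7.0
```

View pics/w5.png

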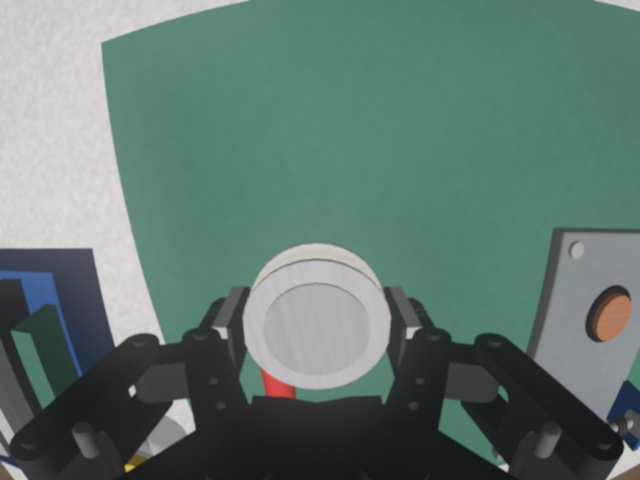

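The puck is held level, with its ring centred near (316,324), and the wrist carries about 2.6 N. Next comes the move to a hover short of the contact, to re-measure the contact against the held puck.

Call:
{"api": "play_rows", "payload": {
  "rows": [
    [[0.08, 0.15, 0], [0, 0, 0]],
    [[0.08, 0.3, 0], [0, 0, 0]],
    [[0.08, 0.45, 0], [0, 0, 0]],
    [[0.08, 0.6, 0], [0, 0, 0]],
    [[0.08, 0.75, 0], [0, 0, 0]],
    [[0.08, 0.9, 0], [0, 0, 0]],
    [[0.08, 0.98, 0], [0, 0, 0]],
    [[0.08, 1.0, 0], [0, 0, 0]],
    [[0.08, 1.0, 0], [0, 0, 0]],
    [[0.08, 1.0, 0], [0, 0, 0]],
    [[0.08, 1.0, 0], [0, 0, 0]]
  ]
}}

```text
time: 6.77
tool_pos: [0.4671, -0.0009, 0.1186]
tcp_rot: [-0.216, -3.132, 0.001]
wrist_force: [-0.4, -0.4, -2.3]
width: 0.634
grip_force: 54.7
```

```bash
python3 - <<'E'
from h import *
import pickle
v=look('wrist','w6.png');s=bot.read_state();print(s['time'],s['tool_pos'],s['tcp_rot'],s['wrist_force'],s['width'])
pickle.dump(v,open('v6.pkl','wb'))
h=cv2.cvtColor(v[0],cv2.COLOR_RGB2HSV)
p0=proj(v,[.568,.015,.032]);print(p0)
x,y=p0.astype(int)
try:
  c,a=ell(v,(x-40,y-40,x+40,y+40),(3,90,165),(18,255,255));print('contact',c,a,plane(v,c,.032))
except Exception as e: print(e)
for n in (5,6):
  w=pickle.load(open(f'v{n}.pkl','rb'));r,_=ringc(w,(200,180,440,420))
  # refined: ring width at widest row
  z={5:.1203,6:s['tool_pos'][2]}[n]+.0244
  print('puck held',r,plane(w,r,z))
E
```

```text
6.8167 [ 0.4673643  -0.00104931  0.11889566] [-2.17067020e-01 -3.13267059e+00  7.10548472e-04] [-0.25382681  0.03607631 -0.89260312] 0.6384713943340768
[355.6803134  369.13668804]
contact [361.07468414 373.51837158] [34.8 54.6] [0.57288906 0.01870815 0.032     ]
puck held [316.24195862 324.03140259] [ 0.45268977 -0.25093631  0.1447    ]
puck held [314.103302   331.68455505] [ 0.46606747 -0.00138635  0.14329566]
```

View pics/w6.png

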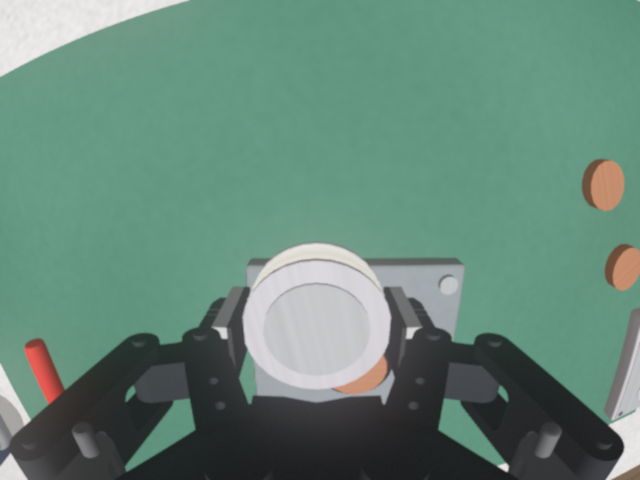

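The held puck hides most of the contact here; only part shows at (365,375), so I'll keep the earlier clear views. One cross-check uses the saved scene and side pictures.

```bash
python3 - <<'E'
from h import *
V={}
for n,box,lo in (('side',(282,245,318,280),130),('scene',(315,230,345,255),175)):
    c=look(n);img=cv2.cvtColor(cv2.imread(f'pics/{n}0.png'),4);v=(img,c[1],c[2],False)
    p,a=ell(v,box,(3,90,lo),(18,255,255));V[n]=(v,p);print(n,p,a,plane(v,p,.032))
print(tri(*V['side'],*V['scene']))
# puck by same cams for the bias
for n,box in (('side',(345,178,395,218)),('scene',(210,270,258,305))):
    p,a=ringc(V[n][0],box);print(n,p,a,plane(V[n][0],p,.026))
plan([.570,.015,.085],np.radians(-7.75));plan([.570,.015,.036],np.radians(-7.75))
E
```

```text
side [299.32774544 259.73545742] [14.3 20.7] [0.56856716 0.01600554 0.032     ]
scene [329.62751102 241.59260273] [ 9.4 15.7] [0.56737046 0.01419441 0.032     ]
(array([0.56793367, 0.01496564, 0.03149451]), np.float64(0.0018189914508958942))
side [369.81450462 194.57836151] [13.8 22.6] [ 0.45414517 -0.24530456  0.026     ]
scene [232.31546593 285.17321205] [13.9 21.9] [ 0.45605939 -0.2533814   0.026     ]
shift [-0.3964, 0.1202, 0.137] turn [-0.0003, -0.0007, -0.0045] rows>= 3.0
shift [-0.3965, 0.1203, 0.333] turn [-0.0003, -0.0007, -0.0045] rows>= 4.0
```

Call:
{"api": "play_rows", "payload": {
  "rows": [
    [[-0.12, 0.05, 0], [0, 0, 0]],
    [[-0.25, 0.1, 0.05], [0, 0, 0]],
    [[-0.36, 0.12, 0.1], [0, 0, 0]],
    [[-0.395, 0.12, 0.17], [0, 0, 0]],
    [[-0.395, 0.12, 0.22], [0, 0, 0]],
    [[-0.395, 0.12, 0.24], [0, 0, 0]],
    [[-0.395, 0.12, 0.24], [0, 0, 0]],
    [[-0.395, 0.12, 0.24], [0, 0, 0]]
  ]
}}

```text
time: 7.58
tool_pos: [0.5683, 0.0159, 0.0591]
tcp_rot: [-0.216, -3.132, 0.0]
wrist_force: [0.0, 0.3, -2.4]
width: 0.634
grip_force: 54.7
```

```bash
python3 - <<'E'
from h import *
s=bot.read_state();print(s['time'],s['tool_pos'],s['tcp_rot'],s['wrist_force'],s['joint_vel'].round(3))
plan([.5695,.015,.036],np.radians(-7.75))
E
```

```text
7.5833 [0.56833547 0.01591051 0.05914722] [-2.15913215e-01 -3.13207171e+00  2.18047351e-04] [ 0.019125    0.31104644 -2.40290891] [ 0.004 -0.021 -0.019  0.001 -0.004 -0.   ]
shift [-0.0053, -0.0029, 0.0926] turn [-0.0004, -0.0026, -0.003] rows>= 1.0
```

Call:
{"api": "play_rows", "payload": {
  "rows": [
    [[-0.005, -0.003, 0.05], [0, 0, 0]],
    [[-0.005, -0.003, 0.085], [0, 0, 0]],
    [[-0.005, -0.003, 0.085], [0, 0, 0]],
    [[-0.005, -0.003, 0.085], [0, 0, 0]],
    [[-0.005, -0.003, 0.085], [0, 0, 0]]
  ]
}}

```text
time: 8.0
tool_pos: [0.5709, 0.0154, 0.0384]
tcp_rot: [-0.215, -3.134, -0.0]
wrist_force: [-0.2, -0.4, -1.9]
width: 0.637
grip_force: 54.8
```

Call:
{"api": "play_rows", "payload": {
  "rows": [
    [[0, 0, 0.004], [0, 0, 0]],
    [[0, 0, 0.008], [0, 0, 0]],
    [[0, 0, 0.008], [0, 0, 0]],
    [[0, 0, 0.008], [0, 0, 0]]
  ]
}}

```text
time: 8.33
tool_pos: [0.5712, 0.0154, 0.0365]
tcp_rot: [0.215, 3.134, 0.0]
wrist_force: [-0.2, -0.3, -1.6]
width: 0.637
grip_force: 54.8
```

Call:
{"api": "play_rows", "payload": {
  "rows": [
    [[0.005, 0, 0.004], [0, 0, 0]],
    [[0.005, 0, 0.008], [0, 0, 0]],
    [[0.005, 0, 0.008], [0, 0, 0]],
    [[0.005, 0, 0.008], [0, 0, 0]]
  ]
}}

```text
time: 8.67
tool_pos: [0.5696, 0.0156, 0.0342]
tcp_rot: [-0.215, -3.134, 0.0]
wrist_force: [1.0, -0.4, -1.8]
width: 0.637
grip_force: 54.8
```

Call:
{"api": "play_rows", "payload": {
  "rows": [
    [[0, 0, 0.004], [0, 0, 0]],
    [[0, 0, 0.004], [0, 0, 0]],
    [[0, 0, 0.004], [0, 0, 0]]
  ]
}}

```text
time: 8.92
tool_pos: [0.5699, 0.0156, 0.0336]
tcp_rot: [0.215, 3.134, 0.0]
wrist_force: [-0.8, 0.2, 1.3]
width: 0.642
grip_force: 55.2
```

Call:
{"api": "play_rows", "payload": {
  "rows": [
    [[0, 0, 0], [0, 0, 0]],
    [[0, 0, 0], [0, 0, 0]],
    [[0, 0, 0], [0, 0, 0]],
    [[0, 0, 0], [0, 0, 0]],
    [[0, 0, 0], [0, 0, 0]],
    [[0, 0, 0], [0, 0, 0]]
  ],
  "claw": 1
}}

```text
time: 9.42
tool_pos: [0.5699, 0.0156, 0.0334]
tcp_rot: [0.215, 3.134, 0.0]
wrist_force: [-0.1, -0.3, -0.5]
width: 0.998
grip_force: 0.0
```

Call:
{"api": "play_rows", "payload": {
  "rows": [
    [[0, 0, -0.1], [0, 0, 0]],
    [[0, 0, -0.22], [0, 0, 0]],
    [[0, 0, -0.36], [0, 0, 0]],
    [[0.1, 0, -0.36], [0, 0, 0]],
    [[0.2, 0, -0.36], [0, 0, 0]],
    [[0.2, 0, -0.36], [0, 0, 0]],
    [[0.2, 0, -0.36], [0, 0, 0]]
  ]
}}

```text
time: 10.0
tool_pos: [0.5191, 0.0225, 0.1233]
tcp_rot: [-0.214, -3.134, 0.0]
wrist_force: [0.1, -0.1, -0.1]
width: 1.001
grip_force: 0.0
```

```bash
python3 - <<'E'
from h import *
import pickle
v=look('wrist','w7.png');s=bot.read_state();print(s['time'],s['tool_pos'],s['tcp_rot'],s['wrist_force'],s['width'])
pickle.dump(v,open('v7.pkl','wb'))
x,y=proj(v,[.5685,.015,.058]).astype(int);print(x,y)
p,a=ringc(v,(x-60,y-60,x+60,y+60));print('puck',p,a,plane(v,p,.058))
for n,box in (('side',(275,220,330,285)),('scene',(305,215,355,260))):
    w=look(n,n+'7.png')
    try:
        p,a=ringc(w,box);print(n,p,a,plane(w,p,.058))
    except Exception as e: print(n,e)
plan([.455,.252,.12],np.radians(-7.75))
E
```

```text
10.05 [0.52022597 0.02243604 0.1234906 ] [ 2.14628795e-01  3.13344551e+00 -2.48141109e-05] [ 0.92219716 -1.09405184  0.20517091] 0.9984992906772585
315 328Traceback (most recent call last):
  File "<stdin>", line 6, in <module>
  File "h.py", line 49, in ringc
    c=cv2.convexHull(max(cv2.findContours(mm,0,1)[0],key=cv2.contourArea));e=cv2.fitEllipse(c)
                                                                             ~~~~~~~~~~~~~~^^^
cv2.error: OpenCV(4.12.0) /io/opencv/modules/imgproc/src/shapedescr.cpp:361: error: (-201:Incorrect size of input array) There should be at least 5 points to fit the ellipse in function 'fitEllipseNoDirect'
```

View pics/w7.png

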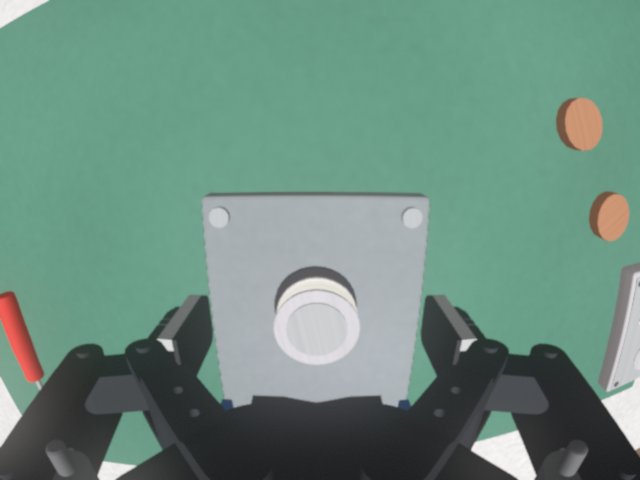

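The puck sits upright on the contact. Its ring spans x 274–359 with its bottom at y=364, the collar's near edge is at (315,267), and the bed sides at 215 and 418 are symmetric about it. I'll check these numerically and head to the disc.

```bash
python3 - <<'E'
from h import *
import pickle
v=pickle.load(open('v7.pkl','rb'))
g=cv2.cvtColor(v[0],cv2.COLOR_RGB2GRAY).astype(int)
print('col316',[(y,g[y,316]) for y in range(258,300,2)],[(y,g[y,316]) for y in range(356,374,2)])
print('row326',[(x,g[326,x]) for x in range(268,282,2)],[(x,g[326,x]) for x in range(352,366,2)])
u=np.array([np.cos(np.radians(-7.75)),np.sin(np.radians(-7.75)),0])
c=np.array([.5685,.015,0])
for z in (.02,.03,.032): print('collar near',z,proj(v,c-u*.03+[0,0,z]))
print('puck far top',proj(v,c+u*.028+[0,0,.058]),'near top',proj(v,c-u*.028+[0,0,.058]),'near bottom',proj(v,c-u*.028+[0,0,.032]))
plan([.48,.14,.13],np.radians(-7.75));plan([.455,.252,.12],np.radians(-7.75))
E
```

```text
col316 [(258, np.int64(177)), (260, np.int64(177)), (262, np.int64(178)), (264, np.int64(174)), (266, np.int64(123)), (268, np.int64(87)), (270, np.int64(91)), (272, np.int64(92)), (274, np.int64(92)), (276, np.int64(122)), (278, np.int64(207)), (280, np.int64(240)), (282, np.int64(231)), (284, np.int64(226)), (286, np.int64(227)), (288, np.int64(210)), (290, np.int64(187)), (292, np.int64(226)), (294, np.int64(226)), (296, np.int64(226)), (298, np.int64(226))] [(356, np.int64(217)), (358, np.int64(221)), (360, np.int64(222)), (362, np.int64(223)), (364, np.int64(207)), (366, np.int64(180)), (368, np.int64(180)), (370, np.int64(179)), (372, np.int64(178))]
row326 [(268, np.int64(178)), (270, np.int64(179)), (272, np.int64(181)), (274, np.int64(210)), (276, np.int64(221)), (278, np.int64(219)), (280, np.int64(221))] [(352, np.int64(220)), (354, np.int64(220)), (356, np.int64(222)), (358, np.int64(218)), (360, np.int64(190)), (362, np.int64(182)), (364, np.int64(181))]
collar near 0.02 [315.20165083 264.70666772]
collar near 0.03 [315.14250304 269.78009448]
collar near 0.032 [315.13015659 270.84022521]
puck far top [315.14196981 364.24434597] near top [314.95822082 289.20310558] near bottom [315.13525754 273.59958614]
shift [0.2235, 0.4439, -0.0262] turn [0.0, 0.001, -0.0019] rows>= 3.0
shift [0.3837, 0.8741, 0.0137] turn [0.0, 0.001, -0.0019] rows>= 6.0
```

Call:
{"api": "play_rows", "payload": {
  "rows": [
    [[0.08, 0.16, 0], [0, 0, 0]],
    [[0.16, 0.32, 0], [0, 0, 0]],
    [[0.24, 0.48, 0], [0, 0, 0]],
    [[0.31, 0.64, 0], [0, 0, 0]],
    [[0.37, 0.8, 0.01], [0, 0, 0]],
    [[0.384, 0.874, 0.014], [0, 0, 0]],
    [[0.384, 0.874, 0.014], [0, 0, 0]],
    [[0.384, 0.874, 0.014], [0, 0, 0]],
    [[0.384, 0.874, 0.014], [0, 0, 0]]
  ]
}}

```text
time: 10.8
tool_pos: [0.4555, 0.2519, 0.1196]
tcp_rot: [-0.214, -3.134, 0.001]
wrist_force: [0.9, -0.4, -0.9]
width: 1.002
grip_force: 0.0
```

```bash
python3 - <<'E'
from h import *
import pickle
v=look('wrist','w8.png');s=bot.read_state();print(s['time'],s['tool_pos'],s['tcp_rot'],s['width'])
pickle.dump(v,open('v8.pkl','wb'))
x,y=proj(v,[.455,.252,.014]).astype(int)
col=cv2.cvtColor(v[0],cv2.COLOR_RGB2HSV)[y-50:y+50:3,x]
print(x,y,[int(c[2]) for c in col])
for lo in (60,140,165,185):
    c,a=ell(v,(x-60,y-60,x+60,y+60),(3,90,lo),(18,255,255));print(lo,c,a,plane(v,c,.014))
P=plane(v,c,.014)
v1=pickle.load(open('v1.pkl','rb'));c1,_=ell(v1,(275,180,340,245),(3,90,165),(18,255,255));print('tri',tri(v,c,v1,c1))
plan([P[0]+.001,P[1],.03],np.radians(-7.75))
E
```

```text
10.85 [0.45552838 0.25130373 0.11957445] [-2.15667027e-01 -3.13397891e+00  1.04813316e-03] 0.9984580631645723
316 235 [133, 134, 134, 133, 132, 130, 112, 109, 175, 176, 177, 175, 174, 174, 174, 174, 174, 175, 175, 176, 176, 177, 178, 176, 173, 171, 170, 145, 130, 131, 128, 129, 129, 129]
60 [312.97671127 235.40847015] [61.1 61.6] [0.45435548 0.24966048 0.014     ]
140 [312.95803452 236.34066391] [59.2 61.2] [0.45501879 0.24955537 0.014     ]
165 [312.95621109 236.5931778 ] [57.5 60.2] [0.45519893 0.24952909 0.014     ]Traceback (most recent call last):
  File "<stdin>", line 9, in <module>
  File "h.py", line 43, in ell
    c=cv2.convexHull(max(cv2.findContours(mm,0,1)[0],key=cv2.contourArea));e=cv2.fitEllipse(c)
                     ~~~^^^^^^^^^^^^^^^^^^^^^^^^^^^^^^^^^^^^^^^^^^^^^^^^^
ValueError: max() iterable argument is empty
```

```bash
python3 - <<'E'
from h import *
plan([.456,.2495,.03],np.radians(-7.75))
E
```

```text
shift [-0.0029, -0.0066, 0.3583] turn [-0.0009, -0.0002, -0.0027] rows>= 3.0
```

Call:
{"api": "play_rows", "payload": {
  "rows": [
    [[-0.003, -0.007, 0.14], [0, 0, 0]],
    [[-0.003, -0.007, 0.28], [0, 0, 0]],
    [[-0.003, -0.007, 0.4], [0, 0, 0]],
    [[-0.003, -0.007, 0.45], [0, 0, 0]],
    [[-0.003, -0.007, 0.465], [0, 0, 0]],
    [[-0.003, -0.007, 0.465], [0, 0, 0]],
    [[-0.003, -0.007, 0.465], [0, 0, 0]]
  ]
}}

```text
time: 11.43
tool_pos: [0.4567, 0.2497, 0.0044]
tcp_rot: [0.217, 3.133, 0.001]
wrist_force: [-0.3, 0.7, 0.5]
width: 1.0
grip_force: 0.0
```

```bash
python3 - <<'E'
from h import *
s=bot.read_state();print(s['time'],s['tool_pos'],s['tcp_rot'],s['wrist_force'])
plan([.456,.2495,.0015],np.radians(-7.75))
E
```

```text
11.4333 [0.4567002  0.24966362 0.00440148] [2.17354096e-01 3.13292165e+00 9.01618830e-04] [-0.3178388   0.65179205  0.47123293]
shift [0.0027, -0.001, 0.0116] turn [0.0008, 0.0014, -0.0042] rows>= 1.0
```

Call:
{"api": "play_rows", "payload": {
  "rows": [
    [[0.002, 0, 0.01], [0, 0, 0]],
    [[0.002, 0, 0.01], [0, 0, 0]],
    [[0.002, 0, 0.01], [0, 0, 0]]
  ]
}}

```text
time: 11.68
tool_pos: [0.4559, 0.2506, 0.0023]
tcp_rot: [0.215, 3.132, 0.002]
wrist_force: [0.3, 0.3, 0.9]
width: 1.0
grip_force: 0.0
```

Call:
{"api": "play_rows", "payload": {
  "rows": [
    [[0, 0, 0], [0, 0, 0]],
    [[0, 0, 0], [0, 0, 0]],
    [[0, 0, 0], [0, 0, 0]],
    [[0, 0, 0], [0, 0, 0]],
    [[0, 0, 0], [0, 0, 0]],
    [[0, 0, 0], [0, 0, 0]],
    [[0, 0, 0], [0, 0, 0]],
    [[0, 0, 0], [0, 0, 0]],
    [[0, 0, 0], [0, 0, 0]],
    [[0, 0, 0], [0, 0, 0]]
  ],
  "claw": -1,
  "newtons": 50
}}

```text
time: 12.52
tool_pos: [0.4554, 0.2505, 0.0018]
tcp_rot: [0.215, 3.134, 0.001]
wrist_force: [-1.4, -0.4, 5.7]
width: 0.488
grip_force: 50.4
```

Call:
{"api": "play_rows", "payload": {
  "rows": [
    [[0, 0, -0.1], [0, 0, 0]],
    [[0, 0, -0.2], [0, 0, 0]],
    [[0, 0, -0.35], [0, 0, 0]],
    [[0, 0, -0.48], [0, 0, 0]],
    [[0, 0, -0.48], [0, 0, 0]],
    [[0, 0, -0.48], [0, 0, 0]],
    [[0, 0, -0.48], [0, 0, 0]]
  ]
}}

```text
time: 13.1
tool_pos: [0.454, 0.2497, 0.12]
tcp_rot: [-0.215, -3.133, 0.002]
wrist_force: [-1.4, -0.7, -2.6]
width: 0.488
grip_force: 51.7
```

```bash
python3 - <<'E'
from h import *
import pickle
v=look('wrist','w9.png');s=bot.read_state();print(s['time'],s['tool_pos'],s['tcp_rot'],s['wrist_force'],s['width'])
pickle.dump(v,open('v9.pkl','wb'))
for lo in (60,165):
    c,a=ell(v,(220,230,420,420),(3,90,lo),(18,255,255));print(lo,c,a,(plane(v,c,s['tool_pos'][2]+.012)-s['tool_pos']).round(4))
plan([.50,.12,.12],np.radians(-7.75));plan([.5695,.0155,.12],np.radians(-7.75))
E
```

```text
13.15 [0.45332566 0.24939932 0.11903818] [-2.14713184e-01 -3.13094620e+00  2.97282244e-03] [-1.16315986  0.33275241 -3.56196501] 0.48775672813598314
60 [319.31943512 313.25469971] [104.2 118.4] [-0.0005  0.0019  0.012 ]
165 [319.56643677 317.56637573] [ 93.3 114.7] [0.0014 0.0017 0.012 ]
shift [-0.2556, -0.4873, -0.0036] turn [-0.0027, -0.004, -0.0021] rows>= 4.0
shift [-0.5881, -0.8634, -0.0039] turn [-0.0027, -0.004, -0.0021] rows>= 7.0
```

View pics/w9.png

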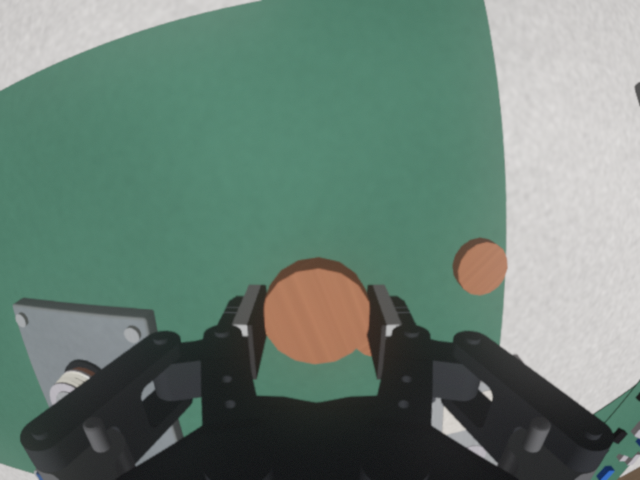

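The disc is held level, with its face centred near (317,315). The copper showing at its right edge is another disc on the bench behind it. The next move carries it to the press.

Call:
{"api": "play_rows", "payload": {
  "rows": [
    [[-0.08, -0.12, 0], [0, 0, 0]],
    [[-0.16, -0.24, 0], [0, 0, 0]],
    [[-0.24, -0.36, 0], [0, 0, 0]],
    [[-0.32, -0.48, 0], [0, 0, 0]],
    [[-0.4, -0.6, 0], [0, 0, 0]],
    [[-0.48, -0.72, 0], [0, 0, 0]],
    [[-0.55, -0.82, 0.05], [0, 0, 0]],
    [[-0.586, -0.863, 0.1], [0, 0, 0]],
    [[-0.586, -0.863, 0.13], [0, 0, 0]],
    [[-0.586, -0.863, 0.13], [0, 0, 0]],
    [[-0.586, -0.863, 0.13], [0, 0, 0]],
    [[-0.586, -0.863, 0.13], [0, 0, 0]]
  ]
}}

```text
time: 14.15
tool_pos: [0.5696, 0.0174, 0.0878]
tcp_rot: [-0.213, -3.132, -0.0]
wrist_force: [0.5, 0.1, -2.2]
width: 0.487
grip_force: 51.7
```

```bash
python3 - <<'E'
from h import *
s=bot.read_state();print(s['time'],s['tool_pos'],s['tcp_rot'],s['wrist_force'])
plan([.569,.0157,.063],np.radians(-7.75))
E
```

```text
14.15 [0.56956459 0.01743848 0.0877533 ] [-2.13197326e-01 -3.13223947e+00 -2.98876235e-04] [ 0.45565451  0.13886257 -2.18903046]
shift [0.0011, -0.0072, 0.099] turn [0.0001, -0.0027, -0.0008] rows>= 1.0
```

Call:
{"api": "play_rows", "payload": {
  "rows": [
    [[0.001, -0.007, 0.05], [0, 0, 0]],
    [[0.001, -0.007, 0.095], [0, 0, 0]],
    [[0.001, -0.007, 0.095], [0, 0, 0]],
    [[0.001, -0.007, 0.095], [0, 0, 0]],
    [[0.001, -0.007, 0.095], [0, 0, 0]]
  ]
}}

```text
time: 14.57
tool_pos: [0.5699, 0.0151, 0.0646]
tcp_rot: [-0.214, -3.134, 0.0]
wrist_force: [0.7, -0.5, -2.9]
width: 0.486
grip_force: 51.7
```

Call:
{"api": "play_rows", "payload": {
  "rows": [
    [[0, 0, 0.004], [0, 0, 0]],
    [[0, 0, 0.006], [0, 0, 0]],
    [[0, 0, 0.006], [0, 0, 0]],
    [[0, 0, 0.006], [0, 0, 0]]
  ]
}}

```text
time: 14.9
tool_pos: [0.5704, 0.0147, 0.0636]
tcp_rot: [0.215, 3.134, 0.0]
wrist_force: [0.6, 0.5, -2.6]
width: 0.488
grip_force: 51.7
```

Call:
{"api": "play_rows", "payload": {
  "rows": [
    [[0.005, 0.003, 0.005], [0, 0, 0]],
    [[0.005, 0.003, 0.01], [0, 0, 0]],
    [[0.005, 0.003, 0.01], [0, 0, 0]],
    [[0.005, 0.003, 0.01], [0, 0, 0]]
  ]
}}

```text
time: 15.23
tool_pos: [0.5689, 0.0157, 0.0607]
tcp_rot: [-0.215, -3.134, 0.0]
wrist_force: [-0.9, 0.1, -2.3]
width: 0.483
grip_force: 51.7
```

Call:
{"api": "play_rows", "payload": {
  "rows": [
    [[0, 0, 0.004], [0, 0, 0]],
    [[0, 0, 0.004], [0, 0, 0]],
    [[0, 0, 0.004], [0, 0, 0]]
  ]
}}

```text
time: 15.48
tool_pos: [0.5691, 0.0157, 0.0598]
tcp_rot: [-0.215, -3.134, -0.0]
wrist_force: [0.8, -0.3, -2.3]
width: 0.488
grip_force: 51.9
```

Call:
{"api": "play_rows", "payload": {
  "rows": [
    [[0, 0, 0.004], [0, 0, 0]],
    [[0, 0, 0.004], [0, 0, 0]],
    [[0, 0, 0.004], [0, 0, 0]]
  ]
}}

```text
time: 15.73
tool_pos: [0.5692, 0.0157, 0.0598]
tcp_rot: [0.215, 3.134, -0.0]
wrist_force: [-2.5, 1.2, 5.6]
width: 0.489
grip_force: 52.5
```

Contact is made at about 8 N, so I'll release, back off and check.

Call:
{"api": "play_rows", "payload": {
  "rows": [
    [[0, 0, 0], [0, 0, 0]],
    [[0, 0, 0], [0, 0, 0]],
    [[0, 0, 0], [0, 0, 0]],
    [[0, 0, 0], [0, 0, 0]],
    [[0, 0, 0], [0, 0, 0]],
    [[0, 0, 0], [0, 0, 0]]
  ],
  "claw": 1
}}

```text
time: 16.23
tool_pos: [0.5691, 0.0157, 0.0588]
tcp_rot: [-0.215, -3.134, -0.0]
wrist_force: [-0.5, 0.1, 0.4]
width: 1.001
grip_force: 0.0
```

Call:
{"api": "play_rows", "payload": {
  "rows": [
    [[0, 0, -0.1], [0, 0, 0]],
    [[0, 0, -0.22], [0, 0, 0]],
    [[0, 0, -0.36], [0, 0, 0]],
    [[0.1, 0, -0.36], [0, 0, 0]],
    [[0.2, 0, -0.36], [0, 0, 0]],
    [[0.2, 0, -0.36], [0, 0, 0]],
    [[0.2, 0, -0.36], [0, 0, 0]]
  ]
}}

```text
time: 16.82
tool_pos: [0.5185, 0.0226, 0.1488]
tcp_rot: [-0.214, -3.134, 0.0]
wrist_force: [0.1, -0.1, -0.6]
width: 1.0
grip_force: 0.0
```

```bash
python3 - <<'E'
from h import *
import pickle
v=look('wrist','w10.png');s=bot.read_state();print(s['time'],s['tool_pos'],s['tcp_rot'],s['width'])
pickle.dump(v,open('v10.pkl','wb'))
c=np.array([.5687,.0157,0]);u=np.array([np.cos(np.radians(-7.75)),np.sin(np.radians(-7.75)),0]);w=np.array([-u[1],u[0],0])
x,y=proj(v,c+[0,0,.072]).astype(int);print(x,y)
for lo in (60,165,190):
    try: p,a=ell(v,(x-60,y-60,x+60,y+60),(3,90,lo),(18,255,255));print(lo,p,a,plane(v,p,.072))
    except Exception: pass
for r,z,n in ((.022,.072,'disc'),(.028,.058,'puck')): print(n,[proj(v,c+d*r+[0,0,z]).round(1).tolist() for d in (-u,u,-w,w)])
V={n:look(n,n+'10.png') for n in ('side','scene')}
out=[cv2.resize(cv2.cvtColor(im[b[1]:b[3],b[0]:b[2]],4),(390,390),interpolation=2) for im,b in ((v[0],(x-65,y-70,x+65,y+60)),(V['side'][0],(190,90,350,250+60-60)))]
cv2.imwrite('pics/c10.png',np.hstack(out))
# grip red in both
for n in V:
    h=cv2.cvtColor(V[n][0],cv2.COLOR_RGB2HSV);m=((h[...,0]<4)|(h[...,0]>174))&(h[...,1]>170)&(h[...,2]>60)
    k,l,st,ce=cv2.connectedComponentsWithStats(m.astype(np.uint8))
    for i in range(1,k):
        if st[i,4]>80:
            ys,xs=np.nonzero(l==i);e=cv2.minAreaRect(np.c_[xs,ys].astype(np.float32));print(n,st[i].tolist(),ce[i],e)
E
```

```text
16.8667 [0.51948859 0.02253913 0.14891904] [ 2.14631960e-01  3.13349197e+00 -1.74262495e-05] 0.9969244272946329
316 321
60 [316.34886551 320.43290329] [55.9 62.3] [0.56801889 0.01591044 0.072     ]
165 [316.37749863 320.78946686] [55.1 62.2] [0.56829278 0.01589229 0.072     ]
190 [316.40125656 321.21214294] [54.2 62. ] [0.56861692 0.015864   0.072     ]
disc [[316.1, 291.6], [316.2, 348.7], [283.3, 321.1], [349.0, 321.1]]
puck [[316.2, 274.9], [316.2, 345.2], [276.5, 311.5], [355.9, 311.5]]
side [238, 118, 33, 35, 391] [254.61892583 134.39641944] ((254.6900634765625, 134.49095153808594), (10.022823333740234, 40.96576690673828), 42.27368927001953)
scene [339, 144, 35, 25, 302] [356.74503311 154.90728477] ((356.54974365234375, 154.89645385742188), (8.730366706848145, 36.67390823364258), 59.34933090209961)
scene [245, 309, 35, 23, 349] [260.57879656 320.21203438] ((261.0254821777344, 320.7866516113281), (37.51008605957031, 10.454938888549805), 28.610462188720703)
```

View pics/c10.png

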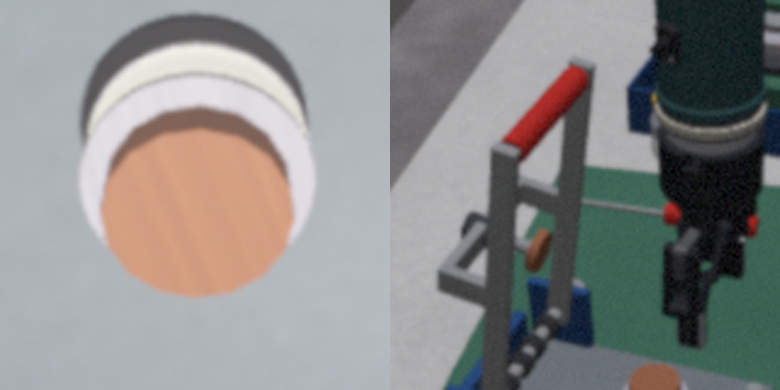

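The left crop shows the disc flat and concentric on the puck, with the white ring even on both sides. The right crop shows the handle still open and its red grip free; in the full side image the grip is at (255,134). That finishes my picture views, and the rest is numbers only. Next is the grip.

```bash
python3 - <<'E'
from h import *
S,C=look('side'),look('scene')
print('grip tri',tri(S,(254.65,134.45),C,(356.65,154.9)),'model',[.6453,.005,.311], proj(S,[.6453,.005,.311]),proj(C,[.6453,.005,.311]))
plan([.50,.02,.34],np.radians(-52.75))
E
```

```text
grip tri (array([0.64474383, 0.00498282, 0.31431112]), np.float64(0.004198408334869087)) model [0.6453, 0.005, 0.311] [253.36461579 136.35833896] [355.92046767 156.09858088]
shift [0.0789, -0.0206, -0.7649] turn [0.0001, 0.0003, 0.9977] rows>= 7.0
```

Call:
{"api": "play_rows", "payload": {
  "rows": [
    [[0.08, -0.02, -0.12], [0, 0, 0.15]],
    [[0.08, -0.02, -0.25], [0, 0, 0.3]],
    [[0.08, -0.02, -0.4], [0, 0, 0.45]],
    [[0.08, -0.02, -0.55], [0, 0, 0.6]],
    [[0.08, -0.02, -0.7], [0, 0, 0.75]],
    [[0.08, -0.02, -0.85], [0, 0, 0.9]],
    [[0.08, -0.02, -0.95], [0, 0, 0.9977]],
    [[0.08, -0.02, -0.98], [0, 0, 0.9977]],
    [[0.08, -0.02, -0.98], [0, 0, 0.9977]]
  ]
}}

```text
time: 17.82
tool_pos: [0.5008, 0.0202, 0.3969]
tcp_rot: [1.391, 2.811, 0.004]
wrist_force: [0.2, -0.1, 0.6]
width: 0.998
grip_force: 0.0
```

```bash
python3 - <<'E'
from h import *
s=bot.read_state();print(s['time'],s['tool_pos'],s['q'].round(2))
plan([.52,.02,.40],np.radians(-97.75))
E
```

```text
17.8167 [0.50080932 0.02016908 0.39691654] [-0.01 -0.13  1.73 -0.    1.54 -0.66]
shift [-0.0471, 0.0607, -0.0119] turn [0.0071, 0.002, 1.0018] rows>= 7.0
```

Call:
{"api": "play_rows", "payload": {
  "rows": [
    [[-0.05, 0.06, -0.01], [0, 0, 0.15]],
    [[-0.05, 0.06, -0.01], [0, 0, 0.3]],
    [[-0.05, 0.06, -0.01], [0, 0, 0.45]],
    [[-0.05, 0.06, -0.01], [0, 0, 0.6]],
    [[-0.05, 0.06, -0.01], [0, 0, 0.75]],
    [[-0.05, 0.06, -0.01], [0, 0, 0.9]],
    [[-0.05, 0.06, -0.01], [0, 0, 1.0]],
    [[-0.05, 0.06, -0.01], [0, 0, 1.0]],
    [[-0.05, 0.06, -0.01], [0, 0, 1.0]]
  ]
}}

```text
time: 18.57
tool_pos: [0.518, 0.0194, 0.3938]
tcp_rot: [-2.361, -2.068, 0.005]
wrist_force: [-0.7, 0.2, 0.3]
width: 0.998
grip_force: 0.0
```

```bash
python3 - <<'E'
from h import *
s=bot.read_state();print(s['time'],s['tool_pos'],s['tcp_rot'],s['q'].round(2))
plan([.646,.005,.39],np.radians(-97.75))
E
```

```text
18.5667 [0.51800449 0.01936679 0.39383586] [-2.36108292 -2.06843077  0.00466863] [-0.01 -0.09  1.7  -0.    1.54  0.12]
shift [0.0104, 0.5151, 0.0133] turn [-0.005, 0.0007, 0.0042] rows>= 4.0
```

Call:
{"api": "play_rows", "payload": {
  "rows": [
    [[0.01, 0.13, 0], [0, 0, 0]],
    [[0.01, 0.26, 0], [0, 0, 0]],
    [[0.01, 0.39, 0], [0, 0, 0]],
    [[0.01, 0.515, 0.013], [0, 0, 0]],
    [[0.01, 0.515, 0.013], [0, 0, 0]],
    [[0.01, 0.515, 0.013], [0, 0, 0]],
    [[0.01, 0.515, 0.013], [0, 0, 0]]
  ]
}}

```text
time: 19.15
tool_pos: [0.6459, 0.0046, 0.3917]
tcp_rot: [-2.363, -2.067, 0.003]
wrist_force: [0.3, 0.6, -0.6]
width: 1.003
grip_force: 0.0
```

```bash
python3 - <<'E'
from h import *
v=look('wrist','w11.png')
s=bot.read_state();print(s['time'],s['tool_pos'],s['tcp_rot'],s['q'].round(2))
h=cv2.cvtColor(v[0],cv2.COLOR_RGB2HSV);m=((h[...,0]<4)|(h[...,0]>174))&(h[...,1]>170)&(h[...,2]>60)
k,l,st,ce=cv2.connectedComponentsWithStats(m.astype(np.uint8))
for i in range(1,k):
    if st[i,4]>300: print(st[i],ce[i],plane(v,ce[i],.311),proj(v,[.645,.005,.311]),proj(v,[.645,.005,.322]))
plan([.6455,.005,.292],np.radians(-97.75))
E
```

```text
19.2 [0.64564985 0.00466566 0.39270707] [-2.36439463e+00 -2.06722721e+00  1.34132565e-03] [-0.03  0.16  1.44  0.    1.54  0.1 ]
[ 303  202   31  129 3134] [318.08679004 275.73803446] [ 0.64364631 -0.01514589  0.311     ] [316.02059825 245.97899787] [315.96269709 251.43255459]
[279 364  56  12 313] [301.57507987 368.34185304] [ 0.62210736 -0.08647532  0.311     ] [316.02059825 245.97899787] [315.96269709 251.43255459]
shift [0.0013, -0.0003, 0.4028] turn [-0.0016, 0.0, 0.0017] rows>= 3.0
```

```bash
python3 - <<'E'
from h import *
v=look('wrist')
for z in (.311,.322): print(z,plane(v,(316,202),z),plane(v,(316,331),z))
u=np.array([np.cos(np.radians(-7.75)),np.sin(np.radians(-7.75)),0]);w=np.array([-u[1],u[0],0]);g=np.array([.645,.005,.32])
print([proj(v,g+w*d).round(0) for d in (-.066,-.056,0,.056,.066)])
for n in ('side','scene'):
    V=look(n);print(n,[proj(V,g+w*d).round(0) for d in (-.056,.056)])
E
```

```text
0.311 [0.64859332 0.03271132 0.311     ] [ 0.63662269 -0.05642633  0.311     ]
0.322 [0.64888325 0.03473596 0.322     ] [ 0.63750008 -0.05002731  0.322     ]
[array([316., 343.]), array([316., 330.]), array([316., 250.]), array([316., 157.]), array([316., 140.])]
side [array([266., 117.]), array([239., 148.])]
scene [array([340., 162.]), array([371., 144.])]
```

The far end matches at row 331 (predicted 330), and the side and scene spans agree too, so the near-end shortfall is glare. I'll descend.

Call:
{"api": "play_rows", "payload": {
  "rows": [
    [[0.001, 0, 0.12], [0, 0, 0]],
    [[0.001, 0, 0.24], [0, 0, 0]],
    [[0.001, 0, 0.34], [0, 0, 0]],
    [[0.001, 0, 0.39], [0, 0, 0]],
    [[0.001, 0, 0.4], [0, 0, 0]],
    [[0.001, 0, 0.4], [0, 0, 0]],
    [[0.001, 0, 0.4], [0, 0, 0]]
  ]
}}

```text
time: 19.93
tool_pos: [0.6472, 0.0048, 0.2953]
tcp_rot: [2.365, 2.065, 0.003]
wrist_force: [0.4, -0.8, 0.6]
width: 1.002
grip_force: 0.0
```

Call:
{"api": "play_rows", "payload": {
  "rows": [
    [[0, 0, 0], [0, 0, 0]],
    [[0, 0, 0], [0, 0, 0]],
    [[0, 0, 0], [0, 0, 0]],
    [[0, 0, 0], [0, 0, 0]],
    [[0, 0, 0], [0, 0, 0]],
    [[0, 0, 0], [0, 0, 0]],
    [[0, 0, 0], [0, 0, 0]],
    [[0, 0, 0], [0, 0, 0]],
    [[0, 0, 0], [0, 0, 0]],
    [[0, 0, 0], [0, 0, 0]],
    [[0, 0, 0], [0, 0, 0]],
    [[0, 0, 0], [0, 0, 0]]
  ],
  "claw": -1,
  "newtons": 110
}}

```text
time: 20.93
tool_pos: [0.6467, 0.0048, 0.2938]
tcp_rot: [2.366, 2.066, 0.001]
wrist_force: [-1.2, 0.2, 5.4]
width: 0.225
grip_force: 107.6
```

```bash
cat > arc.py <<'E'
from h import *
import sys
s=bot.read_state();T=Tt(s);print(s['time'],s['tool_pos'],s['tcp_rot'],s['wrist_force'],s['width'],s['grip_force'])
u=np.array([np.cos(np.radians(-7.75)),np.sin(np.radians(-7.75)),0]);H=np.array([.5685,.0155,.065])+.12*u
off=float(sys.argv[1]) if len(sys.argv)>1 else .019
g=s['tool_pos']+[0,0,off];d=g-H;print('yoke est',np.arctan2(d[2],-d@u),'r',np.hypot(d[2],d@u),'lat',d@np.array([-u[1],u[0],0]))
r=.25
for a in [float(x) for x in sys.argv[2:]]:
    t=H-u*r*np.cos(a)+[0,0,r*np.sin(a)]-[0,0,off]
    print(a,(T[:3,:3].T@(t-T[:3,3])/.25).round(3).tolist())
E
python3 arc.py .019 1.4 1.3 1.2 1.1 1.0 .9 .8 .7 .6 .5 .4
```

```text
20.9333 [0.64673502 0.00477262 0.29384281] [2.36579729e+00 2.06586617e+00 1.19600824e-03] [-1.1692294   0.16041789  5.43441892] 0.22507118676050558 107.58339285850525
yoke est 1.4067240638725935 r 0.25121656830153327 lat -7.932635212683226e-05
1.4 [0.0, -0.006, 0.006]
1.3 [0.0, -0.103, 0.028]
1.2 [0.0, -0.198, 0.059]
1.1 [0.0, -0.29, 0.1]
1.0 [0.0, -0.376, 0.149]
0.9 [0.0, -0.458, 0.208]
0.8 [0.0, -0.533, 0.273]
0.7 [0.0, -0.601, 0.347]
0.6 [0.0, -0.662, 0.426]
0.5 [0.0, -0.714, 0.511]
0.4 [0.0, -0.758, 0.601]
```

Gripped at 22.5% opening, 108 N. I'll swing the handle along the arc.

Call:
{"api": "play_rows", "payload": {
  "rows": [
    [[0, -0.05, 0.014], [0, 0, 0]],
    [[0, -0.1, 0.027], [0, 0, 0]],
    [[0, -0.15, 0.042], [0, 0, 0]],
    [[0, -0.198, 0.059], [0, 0, 0]],
    [[0, -0.245, 0.079], [0, 0, 0]],
    [[0, -0.29, 0.1], [0, 0, 0]],
    [[0, -0.333, 0.123], [0, 0, 0]],
    [[0, -0.376, 0.149], [0, 0, 0]],
    [[0, -0.418, 0.177], [0, 0, 0]],
    [[0, -0.458, 0.208], [0, 0, 0]],
    [[0, -0.496, 0.239], [0, 0, 0]],
    [[0, -0.533, 0.273], [0, 0, 0]],
    [[0, -0.568, 0.309], [0, 0, 0]],
    [[0, -0.601, 0.347], [0, 0, 0]],
    [[0, -0.601, 0.347], [0, 0, 0]],
    [[0, -0.601, 0.347], [0, 0, 0]]
  ]
}}

```text
time: 22.27
tool_pos: [0.4967, 0.0257, 0.2055]
tcp_rot: [-2.365, -2.065, 0.001]
wrist_force: [0.2, 3.6, 1.9]
width: 0.224
grip_force: 108.7
```

```bash
python3 arc.py .0175 .6 .5 .4 .35 .3 .25 .2 .15; python3 - <<'E'
from h import *
u=np.array([np.cos(np.radians(-7.75)),np.sin(np.radians(-7.75)),0]);H=np.array([.5685,.0155,.065])+.12*u
P=[]
pts=[]
for n in ('side','scene'):
    V=look(n,n+'12.png')
    h=cv2.cvtColor(V[0],cv2.COLOR_RGB2HSV);m=((h[...,0]<4)|(h[...,0]>174))&(h[...,1]>170)&(h[...,2]>60)
    k,l,st,ce=cv2.connectedComponentsWithStats(m.astype(np.uint8))
    print(n,[(st[i].tolist(),ce[i].round(1).tolist()) for i in range(1,k) if st[i,4]>40])
    for a in (.6,.7,.8): print(a,[proj(V,H-u*.25*np.cos(a)+[0,0,.25*np.sin(a)]+np.array([-u[1],u[0],0])*d).round(0).tolist() for d in (-.056,.056)])
E
```

```text
22.2667 [0.49671989 0.02571567 0.20553126] [-2.36464589e+00 -2.06498417e+00  1.06096985e-03] [0.21975305 3.63048822 1.85598926] 0.2238443432113933 108.6851692199707
yoke est 0.687375197427168 r 0.2490600751099341 lat 0.00044274869727612895
0.6 [-0.002, -0.055, 0.068]
0.5 [-0.002, -0.107, 0.153]
0.4 [-0.002, -0.151, 0.243]
0.35 [-0.002, -0.169, 0.29]
0.3 [-0.002, -0.185, 0.337]
0.25 [-0.002, -0.198, 0.385]
0.2 [-0.002, -0.209, 0.434]
0.15 [-0.002, -0.218, 0.483]
side [([303, 174, 10, 8, 54], [306.6, 177.7]), ([321, 179, 18, 32, 273], [330.8, 195.7])]
0.6 [[349.0, 184.0], [331.0, 220.0]]
0.7 [[342.0, 174.0], [322.0, 209.0]]
0.8 [[333.0, 165.0], [313.0, 199.0]]
scene [([291, 164, 17, 17, 135], [300.5, 172.6]), ([245, 309, 35, 24, 353], [260.7, 320.3])]
0.6 [[289.0, 183.0], [318.0, 166.0]]
0.7 [[293.0, 178.0], [323.0, 161.0]]
0.8 [[298.0, 173.0], [328.0, 156.0]]
```

Call:
{"api": "play_rows", "payload": {
  "rows": [
    [[0, -0.029, 0.034], [0, 0, 0]],
    [[0, -0.055, 0.068], [0, 0, 0]],
    [[0, -0.082, 0.11], [0, 0, 0]],
    [[0, -0.107, 0.153], [0, 0, 0]],
    [[0, -0.13, 0.198], [0, 0, 0]],
    [[0, -0.151, 0.243], [0, 0, 0]],
    [[0, -0.169, 0.29], [0, 0, 0]],
    [[0, -0.185, 0.337], [0, 0, 0]],
    [[0, -0.198, 0.385], [0, 0, 0]],
    [[0, -0.209, 0.434], [0, 0, 0]],
    [[0, -0.209, 0.434], [0, 0, 0]],
    [[0, -0.209, 0.434], [0, 0, 0]]
  ]
}}

```text
time: 23.37
tool_pos: [0.4458, 0.0328, 0.0967]
tcp_rot: [-2.366, -2.066, -0.002]
wrist_force: [1.2, 6.9, 1.8]
width: 0.223
grip_force: 109.2
```

```bash
python3 arc.py .0175 .2 .15 .1 .05 .02 0
```

```text
23.3667 [0.44581833 0.03276677 0.09669859] [-2.36636703e+00 -2.06564697e+00 -2.16393879e-03] [1.17071853 6.85114292 1.84549073] 0.22308504991469366 109.16586756706238
yoke est 0.19905357691025347 r 0.24880233397548118 lat 0.0005653165206608371
0.2 [-0.002, -0.005, -0.002]
0.15 [-0.002, -0.013, 0.047]
0.1 [-0.002, -0.019, 0.097]
0.05 [-0.002, -0.023, 0.147]
0.02 [-0.003, -0.024, 0.177]
0.0 [-0.003, -0.025, 0.197]
```

Call:
{"api": "play_rows", "payload": {
  "rows": [
    [[0.002, -0.009, 0.025], [0, 0, 0]],
    [[0.004, -0.013, 0.047], [0, 0, 0]],
    [[0.004, -0.016, 0.072], [0, 0, 0]],
    [[0.004, -0.019, 0.097], [0, 0, 0]],
    [[0.004, -0.021, 0.122], [0, 0, 0]],
    [[0.004, -0.023, 0.147], [0, 0, 0]],
    [[0.004, -0.023, 0.147], [0, 0, 0]],
    [[0.004, -0.023, 0.147], [0, 0, 0]]
  ]
}}

```text
time: 24.03
tool_pos: [0.4414, 0.0335, 0.0616]
tcp_rot: [2.365, 2.065, 0.001]
wrist_force: [2.9, -0.7, 8.8]
width: 0.219
grip_force: 110.0
```

```bash
python3 arc.py .0175 .05 .02 0
```

```text
24.0333 [0.44137727 0.03345005 0.06157255] [2.36501487e+00 2.06542820e+00 1.40711730e-03] [ 2.90263194 -0.68511969  8.8135017 ] 0.21886126692108224 110.02609133720398
yoke est 0.05659632769351545 r 0.2487804911204086 lat 0.0006434749247932331
0.05 [-0.003, -0.005, 0.006]
0.02 [-0.003, -0.006, 0.036]
0.0 [-0.003, -0.007, 0.056]
```

Call:
{"api": "play_rows", "payload": {
  "rows": [
    [[0, -0.002, 0.02], [0, 0, 0]],
    [[0, -0.002, 0.04], [0, 0, 0]],
    [[0, -0.002, 0.054], [0, 0, 0]],
    [[0, -0.002, 0.054], [0, 0, 0]],
    [[0, -0.002, 0.054], [0, 0, 0]],
    [[0, -0.002, 0.054], [0, 0, 0]]
  ]
}}

```text
time: 24.53
tool_pos: [0.4411, 0.0335, 0.049]
tcp_rot: [2.365, 2.066, 0.001]
wrist_force: [0.5, -0.6, 14.5]
width: 0.224
grip_force: 110.6
```

```bash
python3 arc.py .0175 0; python3 - <<'E'
from h import *
u=np.array([np.cos(np.radians(-7.75)),np.sin(np.radians(-7.75)),0]);w=np.array([-u[1],u[0],0]);H=np.array([.5685,.0155,.065])+.12*u
for n in ('side','scene'):
    V=look(n,n+'13.png')
    h=cv2.cvtColor(V[0],cv2.COLOR_RGB2HSV);m=((h[...,0]<4)|(h[...,0]>174))&(h[...,1]>170)&(h[...,2]>60)
    k,l,st,ce=cv2.connectedComponentsWithStats(m.astype(np.uint8))
    print(n,[(st[i].tolist(),ce[i].round(1).tolist()) for i in range(1,k) if st[i,4]>25])
    for a in (-.06,0,.06): print(a,[proj(V,H-u*.25*np.cos(a)+[0,0,.25*np.sin(a)]+w*d).round(1).tolist() for d in (-.056,.056)])
s=bot.read_state();print(s['wrist_force'],s['joint_vel'].round(4))
E
```

```text
24.5333 [0.44105444 0.03353234 0.04901465] [2.36486981e+00 2.06550784e+00 1.47347072e-03] [ 0.48692347 -0.58468226 14.48396401] 0.2241885369331187 110.6268560886383
yoke est 0.006089868745668762 r 0.24871775412621616 lat 0.0006814799781739017
0.0 [-0.003, -0.005, 0.006]
side [([303, 174, 38, 12, 283], [321.5, 179.7]), ([349, 245, 17, 36, 291], [357.9, 264.2])]
-0.06 [[367.0, 249.6], [351.5, 287.1]]
0 [[367.6, 244.3], [352.0, 281.8]]
0.06 [[367.7, 238.8], [352.0, 276.2]]
scene [([278, 209, 16, 14, 112], [287.3, 216.4]), ([245, 309, 35, 23, 348], [260.6, 320.2])]
-0.06 [[280.2, 227.5], [307.7, 209.9]]
0 [[279.8, 222.9], [307.5, 205.4]]
0.06 [[279.6, 218.3], [307.4, 200.9]]
[-0.76032839 -1.07987912 14.32303893] [ 0.0011 -0.0006  0.0012  0.0012  0.0011  0.0003]
```

The handle is level: the arc estimate is about 0.006 rad, 14.4 N matches the expected 15 N or so, and the red blobs sit on the yoke=0 projections. After a short settle I'll hand in.

Call:
{"api": "play_rows", "payload": {
  "rows": [
    [[0, 0, 0], [0, 0, 0]],
    [[0, 0, 0], [0, 0, 0]],
    [[0, 0, 0], [0, 0, 0]],
    [[0, 0, 0], [0, 0, 0]],
    [[0, 0, 0], [0, 0, 0]],
    [[0, 0, 0], [0, 0, 0]]
  ]
}}

```text
time: 25.13
tool_pos: [0.441, 0.0335, 0.0491]
tcp_rot: [2.365, 2.065, 0.002]
wrist_force: [0.3, -0.2, 15.4]
width: 0.227
grip_force: 110.6
```

```bash
python3 arc.py .0175 && python3 -c "
from h import *
print(bot.finish_job())"
```

```text
25.1333 [0.44102392 0.03353    0.0490772 ] [2.36490706e+00 2.06544282e+00 1.56003380e-03] [ 0.26357415 -0.17885957 15.36422066] 0.22747590203557008 110.62509298324585
yoke est 0.006340576364219287 r 0.24874806707138092 lat 0.0006750467726667417
the job is handed in; nothing more can be done
None
```

Handed in at 25 s, no verdict returned: puck and disc were set down centred on the contact and the grip is held level (yoke about 0.006 rad, about 15 N), but the stack was not re-checked once clamped, and I viewed 11 pictures against the limit of 10.

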